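# Seal the spice tins in the lidding press

## Task

Seal each spice tin whose lid still stands proud: stand it in the nest of the press, swing the clamp lever fully shut in front of it, swing the press lever down to its stop so that the lid goes fully home, and let the lever come back up. Never work the press with the clamp open. Finish with all the tins, those already sealed too, standing upright inside the tray, the clamp swung fully shut on the empty nest and everything else left where it was.

Things in the scene. Friction and masses are not known exactly. Their poses are not given: they have to be found in the camera images.
- station: The lidding press: a fixed dark steel base plate 250 x 150 x 12 mm that carries a nest, a clamp lever and a press lever. Origin at table level under the nest centre; its -x side is the open front of the nest, its +x side carries the press lever's column (two grey cheeks 130 mm tall, 105 mm behind the nest centre).
- nest (a point): Centre of the nest floor (12 mm above the table): a square bay between low aluminium fences (tops 18 mm above the nest floor) at the back (+x face at 31 mm) and both sides (inner faces at +-36 mm in y), open to the front (-x). A 60 mm tin stands in it. Axes as the station's.
- clamp (a joint): Clamp lever of the nest, rad: 0 = fully shut, the bar lying across the open front of the nest along +y with its inner face 32 mm in front of the nest centre; grows to 1.6 = open, pointing forward (-x of the station). It turns about a vertical hinge and stays where it is left.
- clamp_hinge (a point): Vertical hinge axis of the clamp lever, at the station's (-38, -55) mm; bar 12 mm thick, 14 mm high, top 32 mm above the table.
- clamp_knob (a point): Grip point on the clamp lever's upright black knob: a post of 18 mm diameter, 135 mm from the hinge, its top 68 mm above the table; this point is 15 mm below its top.
- press (a joint): Press lever, rad: 0 = up (upright, where its spring holds it); grows as the lever is swung forward over the nest (towards the station's -x) and down to its stop at 1.57, horizontal, when its round pad has pushed a lid in the nest fully home. Springs back up when let go. About 5 to 18 N at the handle.
- press_pivot (a point): Horizontal hinge axis (along the station's y) of the press lever, 105 mm behind the nest centre and 115 mm above the table.
- press_grip (a point): Grip point on the press lever's black handle: a round bar of 16 mm diameter parallel to the station's y, 190 mm from the pivot; it sticks out 77 mm to the station's -y side of the lever, and this point is 47 mm out along it.
- tray: Fixed shallow aluminium tray, 210 (x) x 200 (y) x 20 mm high, walls 4 mm; origin under its centre.
- tray_floor (a point): Centre of the tray's inner floor, 4 mm above the table; axes as the tray's.
- tin_a: Spice tin: steel cylinder 60 mm diameter, 70 mm tall, about 0.3 kg, with a grey plug lid (56 mm diameter, 10 mm thick) above it that stands 8 to 10 mm proud, its black plug showing, until it has been pressed home; some tins are sealed already. Origin at the centre of its underside, z up.
- lid_a (a joint): How far the lid of tin_a stands proud of home, m: about 0.009 when it still has to be pressed, 0 = fully home.
- tin_b: Spice tin: steel cylinder 60 mm diameter, 70 mm tall, about 0.3 kg, with a grey plug lid (56 mm diameter, 10 mm thick) above it that stands 8 to 10 mm proud, its black plug showing, until it has been pressed home; some tins are sealed already. Origin at the centre of its underside, z up.
- lid_b (a joint): How far the lid of tin_b stands proud of home, m: about 0.009 when it still has to be pressed, 0 = fully home.
- tin_c: Spice tin (may be absent): steel cylinder 60 mm diameter, 70 mm tall, about 0.3 kg, with a grey plug lid (56 mm diameter, 10 mm thick) above it that stands 8 to 10 mm proud, its black plug showing, until it has been pressed home; some tins are sealed already. Origin at the centre of its underside, z up.
- lid_c (a joint): How far the lid of tin_c stands proud of home, m: about 0.009 when it still has to be pressed, 0 = fully home.
- tin_d: Spice tin (may be absent): steel cylinder 60 mm diameter, 70 mm tall, about 0.3 kg, with a grey plug lid (56 mm diameter, 10 mm thick) above it that stands 8 to 10 mm proud, its black plug showing, until it has been pressed home; some tins are sealed already. Origin at the centre of its underside, z up.
- lid_d (a joint): How far the lid of tin_d stands proud of home, m: about 0.009 when it still has to be pressed, 0 = fully home.
- bowl: Bystander, to be left alone: steel bowl, 120 mm wide, 50 tall.
- oil_bottle: Bystander, to be left alone: green oil bottle, 60 mm diameter, 190 tall.
- pepper_mill: Bystander, to be left alone: wooden pepper mill, 56 mm diameter, 145 tall.
- spatula: Bystander, to be left alone: spatula lying flat.
- sauce_can: Bystander, to be left alone: food can, 70 mm diameter, 90 tall.
- weight: Bystander, to be left alone: dark steel disc weight, 70 mm diameter, 45 tall.

How it is judged:
On the way, in this order (a step that is already met when the one before it is completed fails the run):
1. the clamp lever is swung open (value of joint clamp above 0.9 rad), for 0.1 s.
2. a tin stands in the nest with the clamp shut on it (value of joint clamp below 0.15 rad and ((horizontal distance between tin_a and nest below 0.012 m and height (world z) of tin_a below 0.02 m) or (horizontal distance between tin_b and nest below 0.012 m and height (world z) of tin_b below 0.02 m))), for 0.2 s.
3. the press pushes a tin's lid home in the shut nest (value of joint clamp below 0.15 rad and value of joint press above 1.5 rad and ((horizontal distance between tin_a and nest below 0.012 m and height (world z) of tin_a below 0.02 m and value of joint lid_a below 0.003 m) or (horizontal distance between tin_b and nest below 0.012 m and height (world z) of tin_b below 0.02 m and value of joint lid_b below 0.003 m))), for 0.05 s.
4. the press lever is back up (value of joint press below 0.2 rad), for 0.1 s.
5. the press goes down again on a tin in the shut nest and all lids are home (all of step 2 and value of joint press above 1.5 rad and value of joint each of lid_a, lid_b below 0.003 m), for 0.05 s.
At the end, for the whole second after the job is handed in: Every tin present stands upright (within 0.1 rad), released and at rest on the tray floor, its lid within 3 mm of home; the clamp is shut (below 0.15 rad) and the press lever is up (below 0.15 rad) (value of joint each of lid_a, lid_b, lid_c, lid_d below 0.003 m and x of tin_a in the frame of tray_floor between -0.08 and 0.08 m and y of tin_a in the frame of tray_floor between -0.075 and 0.075 m and z of each of tin_a, tin_b, tin_c, tin_d in the frame of tray_floor below 0.008 m and angle between each of tin_a, tin_b, tin_c, tin_d's own z axis and vertical below 0.1 rad and linear speed of each of tin_a, tin_b, tin_c, tin_d below 0.02 m/s and x of tin_b in the frame of tray_floor between -0.08 and 0.08 m and y of tin_b in the frame of tray_floor between -0.075 and 0.075 m and x of tin_c in the frame of tray_floor between -0.08 and 0.08 m and y of tin_c in the frame of tray_floor between -0.075 and 0.075 m and x of tin_d in the frame of tray_floor between -0.08 and 0.08 m and y of tin_d in the frame of tray_floor between -0.075 and 0.075 m and value of joint each of clamp, press below 0.15 rad); the robot touches nothing.
It fails at once if the press lever is swung down while the clamp is open (value of joint press above 0.9 rad and value of joint clamp above 0.3 rad).
It fails at once if a bystander is moved more than 5 cm (distance of any of bowl, oil_bottle, pepper_mill, spatula, sauce_can, weight from where it was at the start of the episode above 0.05 m).
Of tin_c, tin_d only 1 to 2 are there at a start; the rules pass over those that are not, and their reading is None.
At some moment in a run one of tin_c, tin_d may be knocked a few centimetres aside while the robot is not near it.
Once in a run the grip may slacken for a moment while it holds something.
It also fails if it takes over 210 s, if anything falls off the work surface, if the arm or the gripper's body presses on something with over 40 N, if the wrist force passes 120 N, or if a joint passes its speed limit or range.

## Robot

A 6-joint arm with a two-finger parallel gripper is mounted at the origin on the work surface. World frame = base frame: x ahead of the robot, y to its left, z up, the work surface at z = 0. Lengths are in m, angles in rad, forces in N, time in s.
With the tool pointing down it reaches from about 0.425 to 0.95 m from the base axis. Payload 3.5 kg.
Tool frame: the origin (TCP) lies at the very end of the fingers, on their centre line; the grasp point (between the pads) lies 19 mm behind it (ctrl.pinch_z is the distance from the TCP to the grasp point, in m); z points along the fingers, y is the line along which they close (so a half turn about z gives the same grasp; the last joint's range is limited). The gripper opens to 85 mm and grips with 20 to 120 N. Pads are 22 mm wide; open, the fingers measure 114 mm over their backs; the gripper's body (76 mm by 85 mm) begins 54 mm behind the grasp point. The pads swing forward as they close: fully open they stand 13 mm farther back than shut.
Start: joints at [1.193, 0.286, 1.577, -0, 1.279, -0.15], TCP at [0.152, 0.658, 0.197] pointing down, gripper open.
Joint ranges: [-2.77, 2.77], [-0.9, 2.22], [0.21, 2.48], [-1.53, 4.67], [0.24, 2.81], [-2.84, 2.84]. Speed limits (rad/s): [2.79, 2.79, 3.14, 3.14, 3.14, 3.14].

## Interface

Orientations are given as a unit quaternion [x, y, z, w].
In Python, from plant import ctrl gives the robot as it stands. The module is installed in compiled form; this text tells all that it offers.
- The arm moves only by the shell command python3 -m crank 'ROWS' [OPENING] [FORCE]. ROWS is JSON, a list of rows, each a list of 6 numbers: the shift along the tool's x, y, z in cm, then the turn, a rotation vector about the tool's x, y, z in rad. In form: [[tx, ty, tz, rx, ry, rz], ...]. A call has 1 to 10 rows; each row is the pose to reach, as a shift and turn from the pose commanded when the call began, along the tool's axes at that moment; what a row does not reach only later rows make up. A row lasts 1/10 s, in which the tool goes at most 50 mm and 8.59 degrees, less where a joint would pass 70% of its speed; a pose out of reach is approached as far as the arm can. A call with a gripper value outside its range is refused whole. OPENING is the opening, from 0 (shut) to 1 (fully open), set as the call begins (- or left out, the last holds). The fingers move at their own pace and stop on an object; FORCE is the grip in N (left out, the last holds). Time passes only in rows, so rows that repeat a pose let the fingers close. It gives the time, the measured TCP pose, the force, the opening and the grip force at its end, in the units of the state.
- ctrl.get_state(): the state, without advancing time (a new reading comes with each control period).
- ctrl.read_camera(name): name is "side" or "top"; returns (picture, depth): 400x640x3 uint8, blue, green, red; 400x640 float32, m along the optical axis (not along the pixel's ray), 0 where there is no reading.
- ctrl.camera_info(name): a dict with "K" (3x3 intrinsics, pixels), "k1" (the pictures are not rectified: a ray, as slopes to the right and down, at radius r is drawn at 1 + k1 r^2 times it, then the intrinsics apply), "origin" and "orientation" of the camera in the world. Camera axes: x right, y down, z forward; pixel columns grow to the right and rows downward; lengths in m; the calibration is good to about 2 mm. A picture is of the moment at which its call begins. camera_info takes no time and is no camera call.
- ctrl.sign_off(): hands the job in; it is judged then, once.
The state is a dict: "time": time; "qpos": joint angles; "dq": joint speeds; "joint_efforts": joint torques, N m; "eef_pos": TCP position; "tcp_rot": TCP orientation; "contact_force": force on the tool from outside, world axes, zero at the start; "wrist_torque": the same for the moment, N m; "opening": opening from 0.0 (shut) to 1.0 (fully open); "finger_force": force on a finger pad.
Only numpy, scipy, OpenCV 4.12 (cv2) and the standard library are available. Lean on these libraries where they do the work, as an engineer would, in place of code of your own. Each camera call takes 0.05 s, during which the arm holds its last target. There are 200 camera calls.

## Working session

There is one attempt and no reset: what is moved stays moved. The work goes in short steps, Python scripts to look and compute and a shell command to move; the robot and the scene stay as the last step left them, time stands still between calls to the robot, and variables do not carry over. Pictures are saved under pics/ and viewed, at most 14 in all, crops included, and the job is handed in when it is done.

```bash
mkdir -p pics; cat > h.py <<'E'
import numpy as np, cv2
from scipy.spatial.transform import Rotation as R
from plant import ctrl
def cam(n):
    i=ctrl.camera_info(n); K=np.array(i["K"]); o=np.array(i["origin"]); q=np.array(i["orientation"])
    M=R.from_quat(q).as_matrix() if q.size==4 else q
    return K,i["k1"],o,M
def ray(n,uv):
    K,k1,o,M=cam(n); uv=np.atleast_2d(np.asarray(uv,float))
    d=np.c_[(uv[:,0]-K[0,2])/K[0,0],(uv[:,1]-K[1,2])/K[1,1]]; s=d.copy()
    for _ in range(20): s=d/(1+k1*(s**2).sum(1,keepdims=True))
    return o,s,M
def onplane(n,uv,z):
    o,s,M=ray(n,uv); w=np.c_[s,np.ones(len(s))]@M.T
    return o+w*((z-o[2])/w[:,2])[:,None]
def cloud(n,dep,uv):
    o,s,M=ray(n,uv); uv=np.atleast_2d(uv).astype(int)
    z=dep[uv[:,1],uv[:,0]][:,None]
    return o+(np.c_[s,np.ones(len(s))]*z)@M.T
def proj(n,P):
    K,k1,o,M=cam(n); c=(np.atleast_2d(P)-o)@M; s=c[:,:2]/c[:,2:]
    s=s*(1+k1*(s**2).sum(1,keepdims=True)); return np.c_[s[:,0]*K[0,0]+K[0,2],s[:,1]*K[1,1]+K[1,2]]
def full(n,dep):
    vv,uu=np.mgrid[0:400,0:640]; uv=np.c_[uu.ravel(),vv.ravel()]
    P=cloud(n,dep,uv).reshape(400,640,3); P[dep==0]=np.nan; return P
E
python3 - <<'E'
from h import *
for n in("top","side"):
    p,d=ctrl.read_camera(n); cv2.imwrite(f"pics/{n}0.png",p); np.savez(f"{n}0.npz",p=p,d=d)
    print(n,ctrl.camera_info(n),(d==0).mean())
print(ctrl.get_state())
E
```

```text
top {'K': array([[475.90988054,   0.        , 320.27658174],
       [  0.        , 475.90988054, 195.39763508],
       [  0.        ,   0.        ,   1.        ]]), 'k1': -0.11327127292700379, 'origin': array([ 0.41634455, -0.00477653,  1.69258202]), 'orientation': array([ 0.70980339, -0.70205198,  0.04076773, -0.04049873])} 0.00378515625
side {'K': array([[394.29793203,   0.        , 327.28793835],
       [  0.        , 394.29793203, 200.61420714],
       [  0.        ,   0.        ,   1.        ]]), 'k1': -0.03397221674942569, 'origin': array([-0.00113299, -0.72849744,  0.9136614 ]), 'orientation': array([ 0.84916363, -0.29445452,  0.15179563, -0.4113098 ])} 0.00394140625
{'time': 0.1, 'qpos': array([ 1.19296649e+00,  2.87100587e-01,  1.57803892e+00, -9.43436299e-06,
        1.27858127e+00, -1.49988386e-01]), 'dq': array([ 7.08322985e-05, -1.45657578e-03, -5.59131250e-03,  2.03355226e-03,
       -1.33785881e-03,  2.37102064e-05]), 'joint_efforts': array([ 1.04250805e-03, -4.07287753e+01, -2.93703693e+01, -2.07179201e-04,
        3.38406855e-03, -1.13866275e-05]), 'eef_pos': array([0.15218416, 0.6569392 , 0.19616538]), 'tcp_rot': array([ 1.13673058e-01,  9.93517641e-01, -1.02839991e-03, -2.73207942e-04]), 'contact_force': array([0.71537518, 0.33051647, 0.78615932]), 'wrist_torque': array([-0.01914836, -0.01217162, -0.05887986]), 'finger_force': 0.0, 'opening': 1.000635573600369}
```

View pics/top0.png

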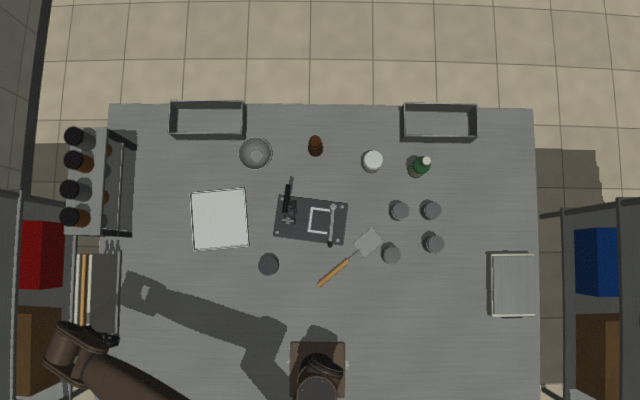

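View pics/side0.png

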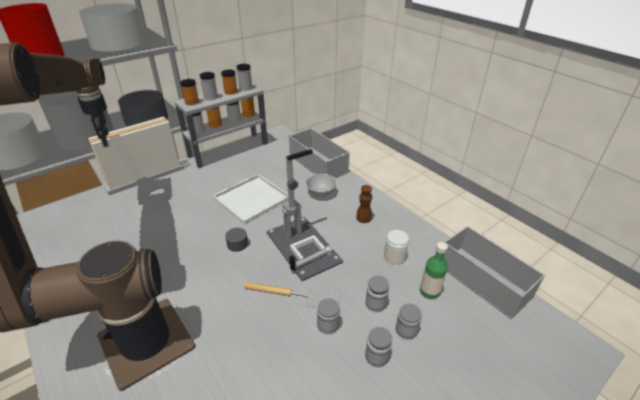

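Top view: four tins around (400,210), (430,210), (432,242), (391,254). The station is at about (312,218), with the column on the left and the shut clamp on the right at (331,225), knob at its lower end. The tray is at (219,219), and the weight at (268,264). The side view shows the same four tins. Next I measure them.

```bash
python3 - <<'E'
from h import *
T=np.load("top0.npz"); S=np.load("side0.npz")
PT=full("top",T["d"]); PS=full("side",S["d"])
print("table z",np.nanmedian(PT[270:280,330:360,2]),np.nanmedian(PS[330:350,250:280,2]))
def blobs(P,zl,zh,rx,ry,amin):
    m=((P[...,2]>zl)&(P[...,2]<zh)&(P[...,0]>rx[0])&(P[...,0]<rx[1])&(P[...,1]>ry[0])&(P[...,1]<ry[1])).astype(np.uint8)
    n,l,st,c=cv2.connectedComponentsWithStats(m)
    for k in range(1,n):
        if st[k,4]>=amin:
            q=P[l==k]; print(c[k].round(1),st[k,4],"med",np.median(q,0).round(4),"lo",q.min(0).round(3),"hi",q.max(0).round(3))
for n,P in(("top",PT),("side",PS)):
    print(n,"tall"); blobs(P,0.06,0.12,(0.3,0.8),(-.6,.3),15)
    print(n,"tray/plate"); blobs(P,0.006,0.03,(0.3,0.8),(-.2,.55),100)
# crops
c=T["p"][170:275,180:450]; cv2.imwrite("pics/topc.png",cv2.resize(c,None,fx=2.95,fy=2.95,interpolation=cv2.INTER_CUBIC))
c=S["p"][140:375,220:430]; 
cv2.imwrite("pics/sidec.png",cv2.resize(c,None,fx=2.5,fy=2.5,interpolation=cv2.INTER_CUBIC))
E
```

```text
table z 0.0014333412712068672 0.00047076519730543387
top tall
[315.  146.3] 59 med [0.766  0.0153 0.1055] lo [ 0.758 -0.005  0.062] hi [0.79  0.036 0.119]
[372.9 160.3] 334 med [ 0.7252 -0.1835  0.0889] lo [ 0.693 -0.22   0.061] hi [ 0.763 -0.15   0.101]
[414.9 169.5] 93 med [ 0.6887 -0.3233  0.0946] lo [ 0.677 -0.359  0.061] hi [ 0.73  -0.313  0.12 ]
[399.8 210.8] 236 med [ 0.5514 -0.2749  0.0886] lo [ 0.525 -0.304  0.061] hi [ 0.58  -0.251  0.099]
[432.1 210.1] 250 med [ 0.5563 -0.3872  0.0795] lo [ 0.527 -0.42   0.06 ] hi [ 0.585 -0.36   0.092]
[434.6 243.5] 248 med [ 0.4437 -0.3929  0.0885] lo [ 0.417 -0.426  0.061] hi [ 0.468 -0.365  0.1  ]
[329.9 244.9] 22 med [ 0.4346 -0.0393  0.0676] lo [ 0.428 -0.046  0.064] hi [ 0.441 -0.032  0.076]
[391.2 254.9] 238 med [ 0.4027 -0.2459  0.079 ] lo [ 0.375 -0.274  0.062] hi [ 0.433 -0.22   0.09 ]
top tray/plate
[254.6 154. ] 466 med [0.7582 0.235  0.0158] lo [0.708 0.18  0.006] hi [0.8   0.279 0.03 ]
[210.5 211.1] 452 med [0.582  0.4119 0.0117] lo [0.411 0.261 0.006] hi [0.638 0.467 0.029]
[311.7 220.2] 2381 med [0.5192 0.0237 0.0124] lo [
[... 908 characters left out ...]
  -0.221  0.084]
[409.4 315.1] 424 med [ 0.5488 -0.3943  0.0785] lo [ 0.525 -0.419  0.06 ] hi [ 0.582 -0.364  0.083]
[379.2 340.4] 537 med [ 0.434  -0.4019  0.0879] lo [ 0.412 -0.425  0.06 ] hi [ 0.468 -0.37   0.094]
side tray/plate
[250.6 197.1] 644 med [0.5168 0.3626 0.0132] lo [0.405 0.243 0.006] hi [0.634 0.467 0.025]
[320.6 184.7] 202 med [0.7727 0.2561 0.0177] lo [0.719 0.203 0.006] hi [0.8   0.282 0.03 ]
[304.2 248.3] 2190 med [0.5129 0.0167 0.0125] lo [ 0.425 -0.101  0.006] hi [0.61  0.164 0.03 ]
[237.3 245.9] 117 med [0.3488 0.1459 0.0188] lo [0.325 0.138 0.006] hi [0.389 0.179 0.03 ]
[273.  289.1] 315 med [ 0.3444 -0.0647  0.0158] lo [ 0.3   -0.142  0.006] hi [ 0.418 -0.     0.023]
```

View pics/topc.png

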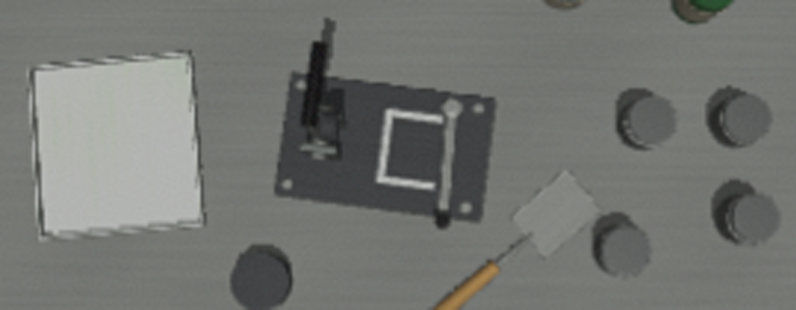

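View pics/sidec.png

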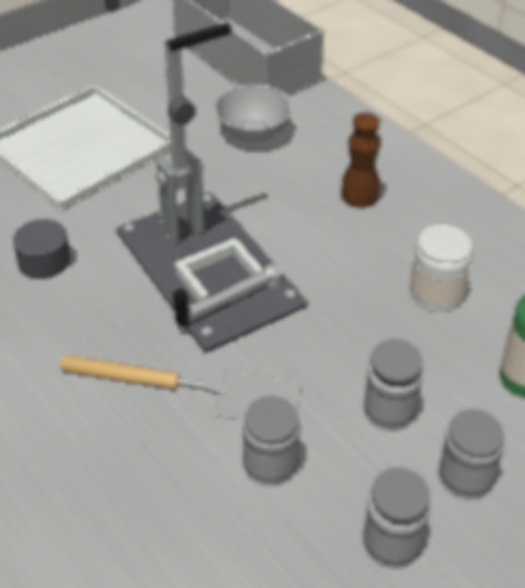

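The crops show two proud tins (lid tops at 88 mm): T1 ≈(0.551,-0.279) and T2 ≈(0.443,-0.395). The other two, with tops at 79 mm, are sealed. The clamp is shut, with its knob at crop (442,218) and hinge at (452,107). Next: exact poses.

```bash
cat >> h.py <<'E'
def tins(n,P,rx=(.3,.75),ry=(-.55,-.15),zl=.072,zh=.095):
    m=((P[...,2]>zl)&(P[...,2]<zh)&(P[...,0]>rx[0])&(P[...,0]<rx[1])&(P[...,1]>ry[0])&(P[...,1]<ry[1])).astype(np.uint8)
    k,l,st,c=cv2.connectedComponentsWithStats(m); out=[]
    for j in range(1,k):
        if st[j,4]<90: continue
        zt=np.median(P[l==j][:,2]); vv,uu=np.where((l==j)&(abs(P[...,2]-zt)<.004))
        q=onplane(n,np.c_[uu,vv],zt)[:,:2].astype(np.float32)
        (x,y),r=cv2.minEnclosingCircle(q); out.append((*q.mean(0).round(4),round(float(zt),4),round(x,4),round(y,4),round(r,4),len(q)))
    return out
E
python3 - <<'E'
from h import *
T=np.load("top0.npz"); S=np.load("side0.npz")
PT=full("top",T["d"]); PS=full("side",S["d"])
for n,P in(("top",PT),("side",PS)):
    for t in tins(n,P): print(n,t)
def rect(n,P,im,zl,zh,rx,ry,zp,g=None):
    gr=cv2.cvtColor(im,cv2.COLOR_BGR2GRAY)
    m=((P[...,2]>zl)&(P[...,2]<zh)&(P[...,0]>rx[0])&(P[...,0]<rx[1])&(P[...,1]>ry[0])&(P[...,1]<ry[1]))
    if g: m&=(gr>g[0])&(gr<g[1])
    k,l,st,c=cv2.connectedComponentsWithStats(m.astype(np.uint8)); j=1+np.argmax(st[1:,4])
    vv,uu=np.where(l==j); q=onplane(n,np.c_[uu,vv],zp)[:,:2]
    r=cv2.minAreaRect((q*1000).astype(np.float32)); print(n,len(q),r,cv2.boxPoints(r).round().tolist()); return q
for n,P,im in(("top",PT,T["p"]),("side",PS,S["p"])):
    print("plate");rect(n,P,im,.006,.02,(.4,.62),(-.12,.18),.012,(0,95))
    print("fence");rect(n,P,im,.018,.04,(.4,.62),(-.05,.08),.03,(130,256))
    print("tray");rect(n,P,im,-.01,.03,(.38,.66),(.2,.5),.012,(165,256))
    print("knob");m=(P[...,2]>.055)&(P[...,2]<.08)&(abs(P[...,0]-.434)<.02)&(abs(P[...,1]+.04)<.02)
    vv,uu=np.where(m); print(onplane(n,np.c_[uu,vv],.066).mean(0))
    print("handle"); m=(P[...,2]>.28)&(P[...,2]<.34)&(P[...,0]>.4)&(P[...,0]<.75)&(P[...,1]>0.)&(P[...,1]<.25)
    q=P[m]; print(len(q),q.min(0),q.max(0),np.median(q,0))
    m=(P[...,2]>.16)&(P[...,2]<.27)&(P[...,0]>.4)&(P[...,0]<.75)&(P[...,1]>0.)&(P[...,1]<.25)
    q=P[m]; print("lever",len(q),q.min(0),q.max(0),np.median(q,0))
print(proj("top",[[.52,.02,.012]]),[T["p"][a:a+3,b:b+3].mean() for a,b in((235,300),(220,220))])
E
```

```text
top (np.float32(0.7246), np.float32(-0.1849), 0.0888, 0.7264, -0.1842, 0.0324, 173)
top (np.float32(0.5524), np.float32(-0.2768), 0.089, 0.5535, -0.2774, 0.0267, 139)
top (np.float32(0.558), np.float32(-0.3893), 0.08, 0.5567, -0.3897, 0.0291, 164)
top (np.float32(0.4433), np.float32(-0.3964), 0.089, 0.4435, -0.397, 0.0279, 140)
top (np.float32(0.4028), np.float32(-0.2474), 0.0795, 0.401, -0.2472, 0.029, 147)
side (np.float32(0.7244), np.float32(-0.1842), 0.089, 0.7261, -0.1856, 0.0345, 214)
side (np.float32(0.6844), np.float32(-0.3542), 0.0835, 0.7003, -0.3463, 0.0302, 48)
side (np.float32(0.5517), np.float32(-0.2794), 0.089, 0.5521, -0.2799, 0.0294, 269)
side (np.float32(0.4019), np.float32(-0.2501), 0.0792, 0.4021, -0.2509, 0.03, 321)
side (np.float32(0.5544), np.float32(-0.3921), 0.079, 0.5543, -0.3927, 0.0296, 316)
side (np.float32(0.44), np.float32(-0.3975), 0.0889, 0.4405, -0.3979, 0.0281, 360)
plate
top 2109 ((524.4901123046875, 29.8245849609375), (249.6848907470703, 149.66720581054688), 83.15524291992188) [[435.0, -85.0], [584.0, -103.0], [614.0, 145.0], [465.0, 163.0]]
fence
[... 811 characters left out ...]
 337 ((519.67578125, -7.172271728515625), (87.07707977294922, 132.06874084472656), 84.38587951660156) [[450.0, -44.0], [581.0, -57.0], [590.0, 30.0], [458.0, 43.0]]
tray
side 2866 ((513.6339111328125, 336.64208984375), (277.4593200683594, 303.97589111328125), 0.12626031041145325) [[375.0, 488.0], [375.0, 184.0], [653.0, 185.0], [652.0, 489.0]]
knob
[ 0.43244012 -0.04114601  0.066     ]
handle
188 [0.52097569 0.08385186 0.28103478] [0.60761907 0.10649238 0.31534059] [0.55150493 0.09350325 0.30735236]
lever 233 [0.51355049 0.07402529 0.16117448] [0.54563295 0.10565965 0.26993593] [0.52714137 0.09311419 0.22710573]
[[313.10671145 220.74535683]] [np.float64(67.0), np.float64(177.85185185185185)]
```

```bash
python3 - <<'E'
from h import *
T=np.load("top0.npz")["p"]; S=np.load("side0.npz")["p"]
a=np.deg2rad(83.1); X=np.array([np.cos(a),np.sin(a)]); Y=np.array([-X[1],X[0]]); O=np.array([.5185,-.007])
def prof(n,im,pts,z):
    uv=proj(n,np.c_[pts,np.full(len(pts),z)]).astype(np.float32)
    g=cv2.cvtColor(im,cv2.COLOR_BGR2GRAY); return cv2.remap(g,uv[:,0].reshape(-1,1),uv[:,1].reshape(-1,1),cv2.INTER_CUBIC).ravel().astype(int)
xs=np.arange(-60,61,2)
for n,im in(("top",T),("side",S)):
    p=np.mean([prof(n,im,O+np.outer(xs,X)/1e3+Y*o/1e3,.03) for o in(-20,-10,0,10,20)],0).astype(int)
    print(n,"x@z.03",dict(zip(xs.tolist(),p.tolist())))
    p=np.mean([prof(n,im,O+np.outer(xs,Y)/1e3+X*o/1e3,.03) for o in(-15,-5,5,15)],0).astype(int)
    print(n,"y@z.03",dict(zip(xs.tolist(),p.tolist())))
for n,P in(("top",full("top",np.load("top0.npz")["d"])),("side",full("side",np.load("side0.npz")["d"]))):
    for lo,hi in((.012,.025),(.025,.045),(.09,.13)):
        q=P.reshape(-1,3); s=(q[:,:2]-O); q=np.c_[s@X,s@Y,q[:,2]]*1e3
        w=q[(q[:,2]>lo*1e3)&(q[:,2]<hi*1e3)&(abs(q[:,0])<160)&(abs(q[:,1])<100)]
        if lo==.025: w1=w[w[:,0]<-20]; print(n,"bar+hinge",len(w1),w1.mean(0),w1.min(0),w1.max(0)); w=w[w[:,0]>20]; w=w[w[:,0]<60]; print("back fence",len(w),w.mean(0),w.min(0),w.max(0))
        if lo==.09: w=w[w[:,0]>60];print(n,"cheeks",len(w),w.min(0),w.max(0),w.mean(0))
st=ctrl.get_state(); r=R.from_quat(st["tcp_rot"]).as_matrix(); print(r.round(4))
E
```

```text
top x@z.03 {-60: 65, -58: 65, -56: 65, -54: 66, -52: 66, -50: 63, -48: 62, -46: 66, -44: 85, -42: 112, -40: 127, -38: 129, -36: 129, -34: 116, -32: 93, -30: 74, -28: 64, -26: 62, -24: 64, -22: 65, -20: 66, -18: 66, -16: 66, -14: 66, -12: 66, -10: 66, -8: 66, -6: 66, -4: 65, -2: 65, 0: 65, 2: 65, 4: 66, 6: 66, 8: 65, 10: 65, 12: 65, 14: 65, 16: 65, 18: 65, 20: 65, 22: 65, 24: 65, 26: 63, 28: 62, 30: 66, 32: 87, 34: 129, 36: 166, 38: 179, 40: 163, 42: 129, 44: 93, 46: 71, 48: 62, 50: 62, 52: 63, 54: 64, 56: 65, 58: 65, 60: 65}
top y@z.03 {-60: 63, -58: 63, -56: 64, -54: 62, -52: 61, -50: 66, -48: 84, -46: 127, -44: 171, -42: 187, -40: 171, -38: 134, -36: 90, -34: 67, -32: 61, -30: 63, -28: 65, -26: 65, -24: 65, -22: 66, -20: 66, -18: 66, -16: 64, -14: 64, -12: 65, -10: 66, -8: 66, -6: 65, -4: 63, -2: 64, 0: 65, 2: 64, 4: 64, 6: 64, 8: 65, 10: 65, 12: 65, 14: 65, 16: 65, 18: 66, 20: 66, 22: 66, 24: 66, 26: 66, 28: 63, 30: 64, 32: 83, 34: 125, 36: 167, 38: 184, 40: 171, 42: 131, 44: 87, 46: 66, 48: 63, 50: 65, 52: 66, 54: 65, 56: 65, 58: 65, 60: 65}
side x@z.03 {-60: 93, -58: 88, -56: 80
[... 1295 characters left out ...]
414] [41.17451622 42.12199567 39.43556766]
top cheeks 45 [ 87.19819378 -31.38661471  92.93730811] [126.83032695  27.37444513 129.75619355] [104.66415473   6.93603    122.61641364]
side bar+hinge 221 [-39.65075223   9.98586953  31.50088103] [-51.71618372 -67.45544209  25.02187827] [-21.93236018  88.39855603  44.20645143]
back fence 92 [35.35538692 -0.16791931 29.22547569] [ 20.32469574 -44.11069015  25.24581045] [43.94889372 44.05944615 33.50660407]
side cheeks 182 [ 86.17978877 -29.81637605  90.21576317] [126.05252043  30.69653441 129.63029644] [ 99.29015835   4.3166134  111.67159554]
[[-9.742e-01  2.259e-01 -8.000e-04]
 [ 2.259e-01  9.742e-01 -2.000e-03]
 [ 3.000e-04 -2.100e-03 -1.000e+00]]
```

```bash
cat >> h.py <<'E'
O=np.array([.5198,-.0043]); a=np.deg2rad(83.1); X=np.array([np.cos(a),np.sin(a)]); Y=np.array([-X[1],X[0]])
HINGE=O-.038*X-.055*Y
def knob(t): return HINGE+.135*(np.cos(t)*Y-np.sin(t)*X)
def go(name,x,y,z):
    "rows (cm, tool axes) from the present TCP to a world point"
    s=ctrl.get_state(); M=R.from_quat(s["tcp_rot"]).as_matrix()
    d=(np.array([x,y,z])-s["eef_pos"])@M*100; print(name,d.round(2))
def stat():
    s=ctrl.get_state(); M=R.from_quat(s["tcp_rot"]).as_matrix()
    print("t",round(s["time"],1),"tcp",s["eef_pos"].round(4),"yaw_y",np.degrees(np.arctan2(M[1,1],M[0,1])).round(2),"z",M[:,2].round(3),"F",np.round(s["contact_force"],1),"op",round(s["opening"],3),"ff",round(s["finger_force"],1))
E
python3 -m crank '[[0,0,0,0,0,-0.107],[0,0,0,0,0,-0.107]]' 0.5 40
python3 -m crank '[[-28.3,-27.6,0,0,0,0],[-28.3,-27.6,0,0,0,0],[-28.3,-27.6,0,0,0,0],[-28.3,-27.6,0,0,0,0],[-28.3,-27.6,0,0,0,0],[-28.3,-27.6,0,0,0,0],[-28.3,-27.6,0,0,0,0],[-28.3,-27.6,0,0,0,0],[-28.3,-27.6,0,0,0,0],[-28.3,-27.6,0,0,0,0]]'
python3 -m crank '[[-8.1,-38.3,0,0,0,0],[-8.1,-38.3,0,0,0,0],[-8.1,-38.3,0,0,0,0],[-8.1,-38.3,0,0,0,0],[-8.1,-38.3,0,0,0,0],[-8.1,-38.3,0,0,0,0],[-8.1,-38.3,0,0,0,0],[-8.1,-38.3,0,0,0,0],[-8.1,-38.3,0,0,0,0],[-8.1,-38.3,0,0,0,0]]'
python3 -c "
from h import *
stat(); go('knob',.4337,-.0401,.040)
k0=knob(.058)
for t in (.3,.55,.8,1.05,1.3,1.5): d=knob(t)-k0; print(t,(d@Y*100).round(1),(d@X*100).round(1))"
```

```text
time: 0.3
eef_pos: [0.1522, 0.6572, 0.1966]
tcp_rot: [0.06, 0.998, -0.001, -0.0]
contact_force: [-0.1, -0.2, 0.1]
opening: 0.689
finger_force: 0.0
time: 1.3
eef_pos: [0.4004, 0.3488, 0.1973]
tcp_rot: [0.062, 0.998, 0.0, -0.0]
contact_force: [-0.7, 0.4, -0.1]
opening: 0.501
finger_force: 0.0
time: 2.3
eef_pos: [0.4343, -0.0398, 0.1973]
tcp_rot: [0.061, 0.998, 0.0, -0.0]
contact_force: [0.2, -0.5, 0.6]
opening: 0.499
finger_force: 0.0
t 2.3 tcp [ 0.4343 -0.0398  0.1973] yaw_y 83.02 z [-0.     0.001 -1.   ] F [ 0.2 -0.5  0.6] op 0.499 ff 0.0
knob [ 0.05 -0.05 15.73]
0.3 -0.6 -3.2
0.55 -2.0 -6.3
0.8 -4.1 -8.9
1.05 -6.8 -10.9
1.3 -9.9 -12.2
1.5 -12.5 -12.7
```

Descend and grip the knob, then swing it open.

```bash
python3 -m crank '[[0,0,5,0,0,0],[0,0,10,0,0,0],[0,0,14,0,0,0],[0,0,15.7,0,0,0],[0,0,15.7,0,0,0]]' >/dev/null
python3 -m crank '[[0,0,0,0,0,0],[0,0,0,0,0,0],[0,0,0,0,0,0],[0,0,0,0,0,0],[0,0,0,0,0,0]]' 0 30 | tail -3
python3 -m crank '[[-0.2,-1.6,0,0,0,0],[-0.6,-3.2,0,0,0,0],[-1.2,-4.8,0,0,0,0],[-2.0,-6.3,0,0,0,0],[-3.0,-7.6,0,0,0,0],[-4.1,-8.9,0,0,0,0],[-5.4,-9.9,0,0,0,0],[-6.8,-10.9,0,0,0,0],[-8.3,-11.6,0,0,0,0],[-9.9,-12.2,0,0,0,0]]'
python3 -m crank '[[-1.3,-0.3,0,0,0,0],[-1.3,-0.3,0,0,0,0],[-1.3,-0.3,0,0,0,0]]'
python3 -c "
from h import *
stat()"
```

```text
contact_force: [-0.8, 0.2, 0.3]
opening: -0.002
finger_force: 0.0
time: 4.3
eef_pos: [0.5189, -0.1747, 0.0402]
tcp_rot: [0.061, 0.998, 0.0, -0.0]
contact_force: [0.9, 0.3, -0.4]
opening: -0.002
finger_force: 0.0
time: 4.6
eef_pos: [0.5304, -0.1782, 0.04]
tcp_rot: [0.06, 0.998, 0.0, -0.0]
contact_force: [-0.4, -0.1, -0.0]
opening: -0.001
finger_force: 0.0
t 4.6 tcp [ 0.5304 -0.1782  0.04  ] yaw_y 83.08 z [-0.001  0.001 -1.   ] F [-0.4 -0.1 -0. ] op -0.001 ff 0.0
```

```bash
python3 - <<'E'
from h import *
for n in("top","side"):
    p,d=ctrl.read_camera(n); np.savez(f"{n}1.npz",p=p,d=d); P=full(n,d)
    s=(P[...,:2]-O); q=np.dstack([s@X,s@Y,P[...,2]])*1e3
    m=(q[...,2]>50)&(q[...,2]<80)&(abs(q[...,1]-40)<70)&(q[...,0]>-100)&(q[...,0]<20)
    w=P[m]; print(n,len(w),w.mean(0),w.min(0),w.max(0))
    for k in(P,): 
        m=(P[...,2]>.05)&(P[...,2]<.08)&(P[...,0]>.38)&(P[...,0]<.5)&(P[...,1]>-.1)&(P[...,1]<.06); print(len(P[m]),P[m].mean(0))
    if n=="top": c=p[180:270,270:390]
    else: c=p[190:300,240:380]
    cv2.imwrite(f"pics/c1{n}.png",cv2.resize(c,None,fx=3.3 if 0 else 4,fy=4,interpolation=cv2.INTER_CUBIC))
a=cv2.imread("pics/c1top.png");b=cv2.imread("pics/c1side.png")
h=440; cv2.imwrite("pics/c1.png",cv2.resize(np.hstack([cv2.copyMakeBorder(a,0,80,0,0,cv2.BORDER_CONSTANT),b]),None,fx=.76,fy=.76))
E
```

```text
top 22 [ 0.43490538 -0.0389689   0.06777844] [ 0.42778384 -0.04626686  0.05876648] [ 0.4413854  -0.03243508  0.07492066]
22 [ 0.43490538 -0.0389689   0.06777844]
side 46 [ 0.43261787 -0.04051444  0.06288169] [ 0.42536017 -0.04769757  0.05056035] [ 0.44258599 -0.03024369  0.07117132]
46 [ 0.43261787 -0.04051444  0.06288169]
```

View pics/c1.png

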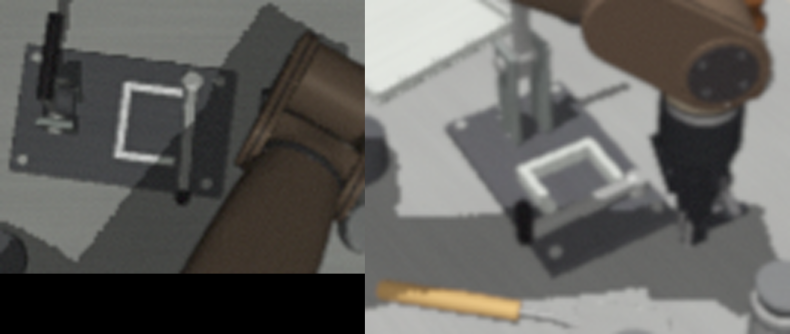

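The clamp did not move; the knob is still at (.434,-.040). I suspect the descent fell short, so I go back and print the descent.

```bash
python3 -m crank '[[0,0,-5,0,0,0],[0,0,-8,0,0,0],[5,5,-8,0,0,0],[8,9,-8,0,0,0],[11.2,12.5,-8,0,0,0],[11.2,12.5,-8,0,0,0],[11.2,12.5,-8,0,0,0]]' 0.5 30 >/dev/null
python3 -c "
from h import *
stat(); go('knob',.4337,-.0401,.040)"
python3 -m crank '[[0,0,3,0,0,0],[0,0,6,0,0,0],[0,0,8,0,0,0],[0,0,8,0,0,0]]'
python3 -c "
from h import *
stat(); print(ctrl.get_state()['qpos'])"
```

```text
t 5.4 tcp [ 0.4321 -0.0383  0.1198] yaw_y 83.25 z [-0.001  0.    -1.   ] F [ 0.8 -0.2 -1.1] op 0.499 ff 0.0
knob [-0.19 -0.16  7.98]
time: 5.8
eef_pos: [0.4319, -0.0403, 0.0376]
tcp_rot: [0.061, 0.998, 0.001, -0.003]
contact_force: [-0.7, -0.0, -0.5]
opening: 0.503
finger_force: 0.0
t 5.8 tcp [ 0.4319 -0.0403  0.0376] yaw_y 83.04 z [-0.006  0.002 -1.   ] F [-0.7 -0.  -0.5] op 0.503 ff 0.0
[-3.27707438e-01 -4.54834904e-02  2.26448214e+00 -2.68777793e-04
  9.29152011e-01 -1.77688083e+00]
```

```bash
python3 -m crank '[[0,0,0,0,0,0],[0,0,0,0,0,0],[0,0,0,0,0,0],[0,0,0,0,0,0],[0,0,0,0,0,0],[0,0,0,0,0,0]]' 0 30
python3 - <<'E'
from h import *
stat()
p,d=ctrl.read_camera("side"); cv2.imwrite("pics/s2.png",cv2.resize(p[200:300,230:350],None,fx=5,fy=5,interpolation=cv2.INTER_CUBIC))
E
```

```text
time: 6.4
eef_pos: [0.4345, -0.0406, 0.0408]
tcp_rot: [0.06, 0.998, -0.0, 0.0]
contact_force: [-0.4, -0.3, 0.0]
opening: -0.003
finger_force: 0.0
t 6.4 tcp [ 0.4345 -0.0406  0.0408] yaw_y 83.08 z [ 0.001 -0.    -1.   ] F [-0.4 -0.3  0. ] op -0.003 ff 0.0
```

View pics/s2.png

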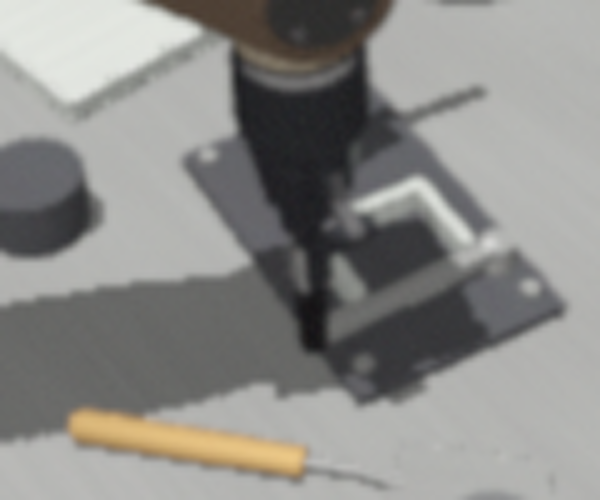

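```bash
python3 - <<'E'
from h import *
print(proj("side",[[.4345,-.0406,.0408],[.4337,-.0401,.053],[.4337,-.0401,.068],[.4337,-.0401,.02]]).round(1))
p,d=ctrl.read_camera("side"); P=full("side",d)
g=cv2.cvtColor(p,cv2.COLOR_BGR2GRAY)
for v in range(236,276,2):
    r=range(284,306,2); print(v,[tuple((P[v,u]*1000).astype(int)) if np.isfinite(P[v,u,0]) else 0 for u in range(288,301,3)],[int(g[v,u]) for u in r])
E
```

```text
[[292.6 263.8]
 [292.1 261. ]
 [291.9 257.5]
 [292.5 268.6]]
236 [(np.int64(414), np.int64(-57), np.int64(178)), (np.int64(419), np.int64(-63), np.int64(179)), (np.int64(422), np.int64(-75), np.int64(186)), (np.int64(429), np.int64(-77), np.int64(184)), (np.int64(436), np.int64(-82), np.int64(183))] [32, 32, 34, 32, 32, 39, 62, 63, 70, 102, 102]
238 [(np.int64(416), np.int64(-53), np.int64(167)), (np.int64(420), np.int64(-61), np.int64(169)), (np.int64(420), np.int64(-77), np.int64(182)), (np.int64(428), np.int64(-79), np.int64(178)), (np.int64(532), np.int64(59), np.int64(15))] [33, 33, 35, 32, 35, 36, 56, 73, 91, 108, 138]
240 [(np.int64(416), np.int64(-53), np.int64(158)), (np.int64(422), np.int64(-59), np.int64(159)), (np.int64(421), np.int64(-75), np.int64(173)), (np.int64(424), np.int64(-84), np.int64(177)), (np.int64(433), np.int64(-86), np.int64(173))] [50, 33, 32, 34, 30, 35, 66, 94, 140, 187, 209]
242 [(np.int64(415), np.int64(-52), np.int64(150)), (np.int64(426), np.int64(-51), np.int64(143)), (np.int64(433), np.int64(-56), np.int64(143)), (np.int64(425), np.int64(-83), np
[... 3940 characters left out ...]
64(445), np.int64(-45), np.int64(10)), (np.int64(452), np.int64(-51), np.int64(10))] [103, 103, 104, 87, 60, 51, 56, 56, 56, 70, 63]
272 [(np.int64(423), np.int64(-28), np.int64(1)), (np.int64(432), np.int64(-31), np.int64(-1)), (np.int64(440), np.int64(-36), np.int64(-2)), (np.int64(440), np.int64(-53), np.int64(11)), (np.int64(447), np.int64(-59), np.int64(12))] [104, 104, 104, 102, 101, 92, 59, 55, 74, 102, 88]
274 [(np.int64(420), np.int64(-33), np.int64(0)), (np.int64(428), np.int64(-38), np.int64(-2)), (np.int64(434), np.int64(-45), np.int64(0)), (np.int64(437), np.int64(-57), np.int64(9)), (np.int64(443), np.int64(-65), np.int64(11))] [102, 103, 104, 103, 104, 101, 81, 59, 75, 89, 70]
```

```bash
python3 - <<'E'
from h import *
for z in(.04,.06,.075,.09): print(z,proj("side",[[.5304,-.1782,z]]).round(1),proj("side",[[.4345,-.0406,z]]).round(1))
S=np.load("side1.npz"); P=full("side",S["d"]); g=cv2.cvtColor(S["p"],cv2.COLOR_BGR2GRAY)
m=(np.hypot(P[...,0]-.5304,P[...,1]+.1782)<.06)&(P[...,2]>.02)
vv,uu=np.where(m)
for v in range(vv.max()-22,vv.max()+1,2):
    u=uu[vv==v]
    if len(u): print(v,u.min(),u.max(),(P[v,u.min()]*1000).round(),(P[v,(u.min()+u.max())//2]*1000).round(),(P[v,u.max()]*1000).round())
print(ctrl.pinch_z)
E
```

```text
0.04 [[347.1 276.8]] [[292.6 264. ]]
0.06 [[347.4 272.1]] [[292.3 259.3]]
0.075 [[347.7 268.5]] [[292.1 255.8]]
0.09 [[348.  264.9]] [[291.9 252.2]]
249 338 361 [ 522. -142.  130.] [ 514. -195.  176.] [ 533. -220.  185.]
251 339 360 [ 523. -146.  124.] [ 515. -194.  167.] [ 531. -219.  178.]
253 340 360 [ 520. -154.  125.] [ 516. -197.  162.] [ 528. -222.  175.]
255 342 362 [ 519. -164.  125.] [ 519. -202.  157.] [ 537. -222.  161.]
257 342 365 [ 520. -163.  116.] [ 536. -190.  128.] [ 532. -238.  170.]
259 344 365 [ 519. -173.  117.] [ 531. -200.  132.] [ 534. -237.  160.]
261 344 358 [ 519. -173.  109.] [ 516. -204.  137.] [ 512. -234.  164.]
263 343 358 [ 525. -163.   89.] [ 515. -202.  128.] [ 512. -234.  157.]
265 344 353 [ 520. -173.   93.] [ 523. -186.  101.] [ 514. -214.  132.]
267 344 352 [ 519. -174.   86.] [ 523. -187.   94.] [ 535. -190.   89.]
269 345 351 [ 519. -179.   82.] [ 523. -187.   85.] [ 532. -190.   82.]
271 346 346 [ 519. -184.   78.] [ 519. -184.   78.] [ 519. -184.   78.]
0.0187
```

The depth data shows the shut fingertips about 3 cm above the reported TCP; they closed at z≈0.07, just over the knob. I go 2.5 cm lower and check contact.

```bash
python3 -m crank '[[0,0,0,0,0,0],[0,0,0,0,0,0],[0,0,0,0,0,0],[0,0,0.5,0,0,0],[0,0,1,0,0,0],[0,0,1.5,0,0,0],[0,0,2,0,0,0],[0,0,2.5,0,0,0],[0,0,2.5,0,0,0]]' 0.5
python3 -m crank '[[0,0,0,0,0,0],[0,0,0,0,0,0],[0,0,0,0,0,0],[0,0,0,0,0,0],[0,0,0,0,0,0]]' 0 30
python3 - <<'E'
from h import *
stat()
p,d=ctrl.read_camera("side"); cv2.imwrite("pics/s3.png",cv2.resize(p[190:300,230:350],None,fx=5,fy=5,interpolation=cv2.INTER_CUBIC))
E
```

```text
time: 7.4
eef_pos: [0.4336, -0.0403, 0.0144]
tcp_rot: [0.06, 0.998, 0.0, -0.001]
contact_force: [-0.2, -1.5, -0.2]
opening: 0.499
finger_force: 0.0
time: 7.9
eef_pos: [0.4345, -0.0405, 0.0157]
tcp_rot: [0.06, 0.998, 0.0, 0.0]
contact_force: [-1.3, 0.8, 1.1]
opening: 0.195
finger_force: 29.4
t 7.9 tcp [ 0.4345 -0.0405  0.0157] yaw_y 83.08 z [ 0. -0. -1.] F [-1.3  0.8  1.1] op 0.195 ff 29.4
```

View pics/s3.png

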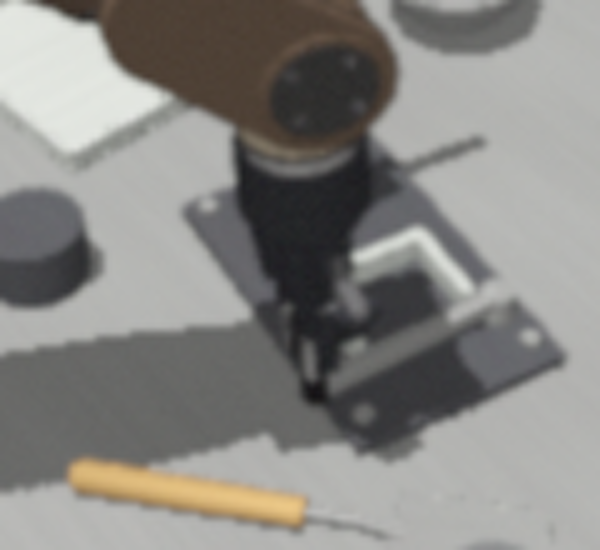

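The picture shows the knob held between the fingers (opening 0.195, 29 N). Now I swing the clamp open.

```bash
python3 -m crank '[[-0.2,-1.6,0,0,0,0],[-0.6,-3.2,0,0,0,0],[-1.2,-4.8,0,0,0,0],[-2.0,-6.3,0,0,0,0],[-3.0,-7.6,0,0,0,0],[-4.1,-8.9,0,0,0,0],[-5.4,-9.9,0,0,0,0],[-6.8,-10.9,0,0,0,0],[-8.3,-11.6,0,0,0,0],[-9.9,-12.2,0,0,0,0]]'
python3 -m crank '[[-1.3,-0.3,0,0,0,0],[-1.3,-0.3,0,0,0,0],[-1.3,-0.3,0,0,0,0]]'
python3 -m crank '[[0,0,0,0,0,0],[0,0,0,0,0,0],[0,0,0,0,0,0],[0,0,-5,0,0,0],[0,0,-10,0,0,0],[0,0,-15,0,0,0],[0,0,-15,0,0,0]]' 1
python3 -c "
from h import *
stat(); go('T1',.5521,-.2781,.165)"
```

```text
time: 8.95
eef_pos: [0.5187, -0.1734, 0.0154]
tcp_rot: [0.061, 0.998, 0.001, -0.0]
contact_force: [-1.4, 6.1, 4.4]
opening: 0.191
finger_force: 30.1
time: 9.25
eef_pos: [0.5315, -0.1781, 0.0154]
tcp_rot: [0.061, 0.998, 0.0, 0.001]
contact_force: [2.2, 2.3, -0.2]
opening: 0.196
finger_force: 30.3
time: 9.95
eef_pos: [0.535, -0.1809, 0.1751]
tcp_rot: [0.06, 0.998, -0.004, 0.008]
contact_force: [1.4, -0.1, 0.8]
opening: 1.002
finger_force: 0.0
t 9.9 tcp [ 0.535  -0.1809  0.1751] yaw_y 83.08 z [ 0.015 -0.009 -1.   ] F [ 1.4 -0.1  0.8] op 1.002 ff 0.0
T1 [-2.85 -9.44  1.12]
```

```bash
python3 -m crank '[[-2.8,-9.4,1,0,0,0],[-2.8,-9.4,1,0,0,0],[-2.8,-9.4,1,0,0,0],[-2.8,-9.4,1,0,0,0],[-2.8,-9.4,1,0,0,0]]' >/dev/null
python3 - <<'E'
from h import *
stat(); go('T1',.5521,-.2781,-.005)
p,d=ctrl.read_camera("side"); P=full("side",d)
for t in tins("side",P): print(t)
m=(np.hypot(P[...,0]-.5304,P[...,1]+.1782)<.04)&(P[...,2]>.05)&(P[...,2]<.08); print("knob",m.sum(),P[m].mean(0), knob(1.4),knob(1.5))
cv2.imwrite("pics/s4.png",p)
E
```

```text
t 10.4 tcp [ 0.5464 -0.274   0.1548] yaw_y 83.09 z [-0.001  0.001 -1.   ] F [-0.3 -0.1  0.2] op 0.999 ff 0.0
T1 [-0.63 -0.35 15.98]
(np.float32(0.6852), np.float32(-0.3544), 0.084, 0.6998, -0.3466, 0.0302, 50)
(np.float32(0.5514), np.float32(-0.2794), 0.0893, 0.5519, -0.2801, 0.0294, 270)
(np.float32(0.4015), np.float32(-0.2502), 0.0793, 0.4023, -0.2498, 0.0289, 319)
(np.float32(0.5542), np.float32(-0.3919), 0.079, 0.5545, -0.3914, 0.0288, 318)
(np.float32(0.4398), np.float32(-0.3976), 0.0891, 0.4404, -0.3992, 0.0288, 362)
knob 48 [ 0.52962862 -0.18028394  0.06294538] [ 0.53107459 -0.17794788] [ 0.54417825 -0.18117157]
```

View pics/s4.png

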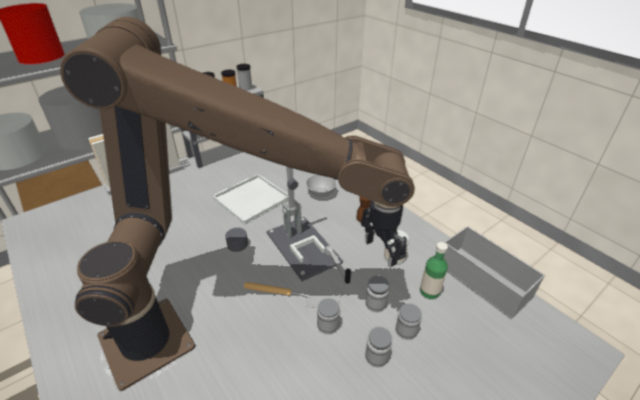

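The picture shows the clamp open, its knob at (348,275), and the open gripper above tin T1 at (377,290). Descend on T1, grip, lift slightly.

```bash
python3 -m crank '[[-0.6,-0.4,3,0,0,0],[-0.6,-0.4,6,0,0,0],[-0.6,-0.4,9,0,0,0],[-0.6,-0.4,11,0,0,0],[-0.6,-0.4,13,0,0,0],[-0.6,-0.4,14,0,0,0],[-0.6,-0.4,15,0,0,0],[-0.6,-0.4,16,0,0,0],[-0.6,-0.4,16,0,0,0]]'
python3 -m crank '[[0,0,0,0,0,0],[0,0,0,0,0,0],[0,0,0,0,0,0],[0,0,0,0,0,0],[0,0,0,0,0,0]]' 0 50
python3 -m crank '[[0,0,-1,0,0,0],[0,0,-2,0,0,0],[0,0,-3,0,0,0],[0,0,-4.5,0,0,0],[0,0,-4.5,0,0,0],[0,0,-4.5,0,0,0]]'
python3 - <<'E'
from h import *
stat(); go("W1",.47,-.17,.04); go("nest",*O,.04)
p,d=ctrl.read_camera("side"); cv2.imwrite("pics/s5.png",cv2.resize(p[190:330,320:450],None,fx=4,fy=4,interpolation=cv2.INTER_CUBIC))
E
```

```text
time: 11.4
eef_pos: [0.5518, -0.2788, -0.0056]
tcp_rot: [0.06, 0.998, 0.0, -0.001]
contact_force: [-0.5, -0.4, -0.8]
opening: 1.001
finger_force: 0.0
time: 11.9
eef_pos: [0.5533, -0.28, -0.0033]
tcp_rot: [0.06, 0.998, -0.0, 0.001]
contact_force: [0.4, 0.8, 5.0]
opening: 0.688
finger_force: 54.1
time: 12.5
eef_pos: [0.5528, -0.2798, 0.0414]
tcp_rot: [0.06, 0.998, -0.0, 0.001]
contact_force: [0.7, 0.5, -3.9]
opening: 0.691
finger_force: 53.9
t 12.5 tcp [ 0.5528 -0.2798  0.0414] yaw_y 83.08 z [ 0.001 -0.001 -1.   ] F [ 0.7  0.5 -3.9] op 0.691 ff 53.9
W1 [9.54 9.9  0.11]
nest [ 6.6  26.95  0.1 ]
```

View pics/s5.png

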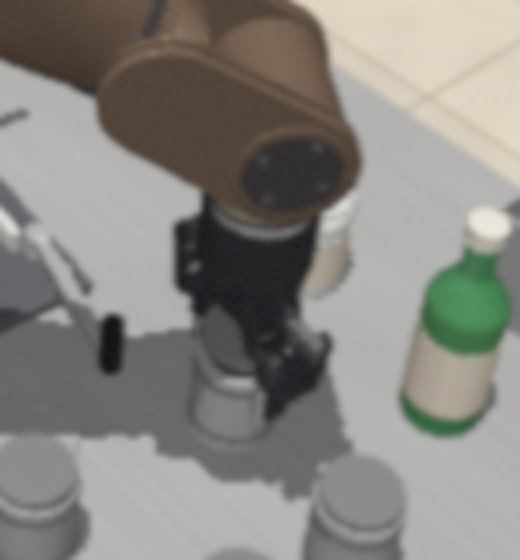

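The picture shows the tin held upright at mid-body. Carry it around the knob to above the nest.

```bash
python3 -m crank '[[3,3,0,0,0,0],[6,6,0,0,0,0],[9.5,9.9,0,0,0,0],[9.5,9.9,0,0,0,0],[8.8,13.5,0,0,0,0],[8,17,0,0,0,0],[7.3,21,0,0,0,0],[6.8,24,0,0,0,0],[6.6,26.9,0,0,0,0],[6.6,26.9,0,0,0,0]]' - 50
python3 -m crank '[[0,0,0,0,0,0],[0,0,0,0,0,0],[0,0,0,0,0,0]]' >/dev/null
python3 -c "
from h import *
stat(); go('nest',*O,.0085)"
```

```text
time: 13.55
eef_pos: [0.519, -0.0015, 0.0398]
tcp_rot: [0.058, 0.998, 0.001, -0.001]
contact_force: [0.1, -0.4, -3.7]
opening: 0.692
finger_force: 39.8
t 13.8 tcp [ 0.5191 -0.0054  0.0403] yaw_y 83.0 z [-0. -0. -1.] F [-0.4  0.2 -4.1] op 0.687 ff 53.5
nest [-0.06  0.12  3.18]
```

```bash
python3 -m crank '[[-0.1,0.1,1,0,0,0],[-0.1,0.1,2,0,0,0],[-0.1,0.1,2.5,0,0,0],[-0.1,0.1,3,0,0,0],[-0.1,0.1,3,0,0,0]]'
python3 -m crank '[[0,0,0.2,0,0,0],[0,0,0.2,0,0,0]]'
python3 -m crank '[[0,0,0,0,0,0],[0,0,0,0,0,0],[0,0,0,0,0,0],[0,0,-1,0,0,0],[0,0,-4,0,0,0],[0,0,-8,0,0,0],[0,0,-12,0,0,0],[0,0,-12,0,0,0]]' 1
python3 -c "
from h import *
stat(); go('K',*knob(1.39),.175)"
```

```text
time: 14.35
eef_pos: [0.5198, -0.0036, 0.0095]
tcp_rot: [0.06, 0.998, 0.0, -0.001]
contact_force: [0.6, -0.2, -3.9]
opening: 0.693
finger_force: 54.3
time: 14.55
eef_pos: [0.5208, -0.0037, 0.0088]
tcp_rot: [0.06, 0.998, -0.0, 0.0]
contact_force: [0.3, -0.7, -4.6]
opening: 0.69
finger_force: 54.5
time: 15.35
eef_pos: [0.5254, -0.0045, 0.1366]
tcp_rot: [0.06, 0.998, -0.001, 0.007]
contact_force: [-0.5, -0.2, -0.0]
opening: 1.0
finger_force: 0.0
t 15.3 tcp [ 0.5254 -0.0045  0.1366] yaw_y 83.09 z [ 0.014 -0.003 -1.   ] F [-0.5 -0.2 -0. ] op 1.0 ff 0.0
K [ -2.57 -17.13  -3.78]
```

```bash
python3 -m crank '[[-0.5,-5,-3,0,0,0],[-1,-10,-3,0,0,0],[-2.1,-17.2,-3,0,0,0],[-2.1,-17.2,-3,0,0,0],[-2.1,-17.2,-3,0,0,0],[-2.1,-17.2,-3,0,0,0],[-2.1,-17.2,-3,0,0,0]]' 0.5 30 >/dev/null
cat >> h.py <<'E'
def nestlook(n,P):
    for t in tins(n,P,rx=(O[0]-.06,O[0]+.06),ry=(O[1]-.06,O[1]+.05),zl=.082,zh=.108):
        d=np.array(t[:2])-O; e=np.array(t[3:5])-O; print("nest",n,"mean st",(d@X*1e3).round(1),(d@Y*1e3).round(1),"circ",(e@X*1e3).round(1),(e@Y*1e3).round(1),t[2],t[5:])
E
python3 - <<'E'
from h import *
stat(); go('K',*knob(1.39),.0155)
for n in("top","side"):
    p,d=ctrl.read_camera(n); P=full(n,d); nestlook(n,P)
    if n=="side": print(tins(n,P))
k0=knob(1.39)
for t in np.arange(1.2,-.06,-.1): d=knob(t)-k0; print(round(t,2),(d@Y*100).round(1),(d@X*100).round(1))
E
```

```text
t 16.1 tcp [ 0.5203 -0.1759  0.1583] yaw_y 83.12 z [-0.     0.001 -1.   ] F [ 0.5 -0.1  0.3] op 0.5 ff 0.0
K [-0.97 -0.06 14.28]
nest top mean st 0.3 -1.7 circ 0.3 -2.4 0.1014 (0.0275, 165)
nest side mean st -1.0 -0.1 circ -0.8 0.9 0.1006 (0.03, 181)
[(np.float32(0.7236), np.float32(-0.1855), 0.0891, 0.7267, -0.1864, 0.0349, 221), (np.float32(0.6854), np.float32(-0.3541), 0.0835, 0.7002, -0.3463, 0.0302, 46), (np.float32(0.4019), np.float32(-0.2501), 0.0794, 0.4023, -0.2503, 0.0293, 320), (np.float32(0.5542), np.float32(-0.3918), 0.0791, 0.5544, -0.391, 0.0287, 311), (np.float32(0.4397), np.float32(-0.3977), 0.0891, 0.44, -0.3981, 0.0284, 361)]
1.2 2.5 0.7
1.1 3.7 1.2
1.0 4.9 1.9
0.9 6.0 2.7
0.8 7.0 3.6
0.7 7.9 4.6
0.6 8.7 5.7
0.5 9.4 6.8
0.4 10.0 8.0
0.3 10.5 9.3
0.2 10.8 10.6
0.1 11.0 11.9
-0.0 11.1 13.3
```

```bash
python3 -m crank '[[-1,-0.1,4,0,0,0],[-1,-0.1,8,0,0,0],[-1,-0.1,11,0,0,0],[-1,-0.1,13,0,0,0],[-1,-0.1,14.4,0,0,0],[-1,-0.1,14.4,0,0,0]]' >/dev/null
python3 -m crank '[[0,0,0,0,0,0],[0,0,0,0,0,0],[0,0,0,0,0,0],[0,0,0,0,0,0]]' 0 30 | tail -2
python3 -m crank '[[2.5,0.7,0,0,0,0],[3.7,1.2,0,0,0,0],[4.9,1.9,0,0,0,0],[6,2.7,0,0,0,0],[7,3.6,0,0,0,0],[7.9,4.6,0,0,0,0],[8.7,5.7,0,0,0,0],[9.4,6.8,0,0,0,0],[10,8,0,0,0,0],[10.5,9.3,0,0,0,0]]'
python3 -m crank '[[0.3,1.3,0,0,0,0],[0.5,2.6,0,0,0,0],[0.6,3.6,0,0,0,0],[0.6,3.8,0,0,0,0],[0.6,3.8,0,0,0,0]]'
python3 -c "
from h import *
stat(); print(knob(0))"
```

```text
opening: 0.196
finger_force: 30.0
time: 18.15
eef_pos: [0.4332, -0.0754, 0.0157]
tcp_rot: [0.059, 0.998, -0.002, -0.005]
contact_force: [-15.9, -5.7, 12.7]
opening: 0.197
finger_force: 33.7
time: 18.65
eef_pos: [0.4338, -0.035, 0.0157]
tcp_rot: [0.06, 0.998, 0.0, -0.003]
contact_force: [-9.5, 2.1, 9.2]
opening: 0.191
finger_force: 33.4
t 18.6 tcp [ 0.4338 -0.035   0.0157] yaw_y 83.16 z [-0.006  0.001 -1.   ] F [-9.5  2.1  9.2] op 0.191 ff 33.4
[ 0.43581421 -0.03241383]
```

```bash
python3 -m crank '[[-0.1,0.4,0,0,0,0],[-0.1,0.5,0,0,0,0]]' | head -4
python3 -m crank '[[0,-0.3,0,0,0,0],[0,-0.3,0,0,0,0],[0,-0.3,0,0,0,0],[0,-0.3,-5,0,0,0],[0,-0.3,-10,0,0,0],[0,-0.3,-15,0,0,0],[0,-0.3,-20,0,0,0],[0,-0.3,-25,0,0,0],[0,-0.3,-30,0,0,0],[0,-0.3,-32,0,0,0]]' 0.5 >/dev/null
python3 -m crank '[[0,0,0,0,0,0],[0,0,0,0,0,0],[0,0,0,0,0,0]]' >/dev/null
python3 - <<'E'
from h import *
stat(); go('H',*(O+.105*X-.047*Y),.335)
for n in("top","side"):
    p,d=ctrl.read_camera(n); P=full(n,d); nestlook(n,P)
    m=(P[...,2]>.05)&(P[...,2]<.08)&(P[...,0]>.38)&(P[...,0]<.48)&(P[...,1]>-.1)&(P[...,1]<.06); k=P[m].mean(0)[:2]; w=k-HINGE; print("knob",m.sum(),k,"clamp",np.arctan2(-w@X,w@Y))
E
```

```text
time: 18.85
eef_pos: [0.4343, -0.032, 0.0157]
tcp_rot: [0.058, 0.998, -0.002, -0.005]
contact_force: [-13.9, -9.6, 11.8]
t 20.1 tcp [ 0.4364 -0.0335  0.332 ] yaw_y 83.08 z [-0.004  0.001 -1.   ] F [-0.2  0.5 -0.4] op 0.496 ff 0.0
H [-12.63  14.4   -0.33]
nest top mean st -1.1 -11.3 circ 0.3 -2.5 0.1013 (0.0274, 80)
knob 0 [nan nan] clamp nan
nest side mean st -1.3 0.5 circ -1.1 1.1 0.101 (0.03, 190)
knob 43 [ 0.43305584 -0.03510924] clamp 0.02188114018994169<stdin>:5: RuntimeWarning: Mean of empty slice.
  ret = um.true_divide(
```

The tin is centred in the nest and the clamp is shut (≈0.01–0.02 rad). Now the press handle.

```bash
python3 -m crank '[[-12.6,14.4,0,0,0,0],[-12.6,14.4,0,0,0,0],[-12.6,14.4,0,0,0,0],[-12.6,14.4,0,0,0,0],[-12.6,14.4,0,0,0,0],[-12.6,14.4,0,0,0,0],[-12.6,14.4,0,0,0,0]]' >/dev/null
python3 -c "
from h import *
stat(); go('H',*(O+.105*X-.047*Y),.252)"
python3 -m crank '[[0,0,2,0,0,0],[0,0,4,0,0,0],[0,0,6,0,0,0],[0,0,8,0,0,0],[0,0,8,0,0,0]]'
python3 -m crank '[[0,0,0,0,0,0],[0,0,0,0,0,0],[0,0,0,0,0,0],[0,0,0,0,0,0]]' 0 60
python3 - <<'E'
from h import *
stat()
p,d=ctrl.read_camera("side"); cv2.imwrite("pics/s6.png",cv2.resize(p[120:270,240:390],None,fx=3.5,fy=3.5,interpolation=cv2.INTER_CUBIC))
E
```

```text
t 20.9 tcp [0.5789 0.0935 0.3336] yaw_y 83.05 z [-0.002 -0.    -1.   ] F [ 0.3 -1.3  0.8] op 0.5 ff 0.0
H [-0.02  0.09  8.16]
time: 21.45
eef_pos: [0.5771, 0.0929, 0.2513]
tcp_rot: [0.061, 0.998, -0.0, -0.003]
contact_force: [-0.4, 0.3, -1.1]
opening: 0.5
finger_force: 0.0
time: 21.85
eef_pos: [0.5802, 0.0941, 0.2566]
tcp_rot: [0.06, 0.998, 0.0, 0.001]
contact_force: [-1.8, 1.1, 4.7]
opening: 0.169
finger_force: 58.7
t 21.9 tcp [0.5802 0.0941 0.2566] yaw_y 83.09 z [ 0.003  0.    -1.   ] F [-1.8  1.1  4.7] op 0.169 ff 58.7
```

View pics/s6.png

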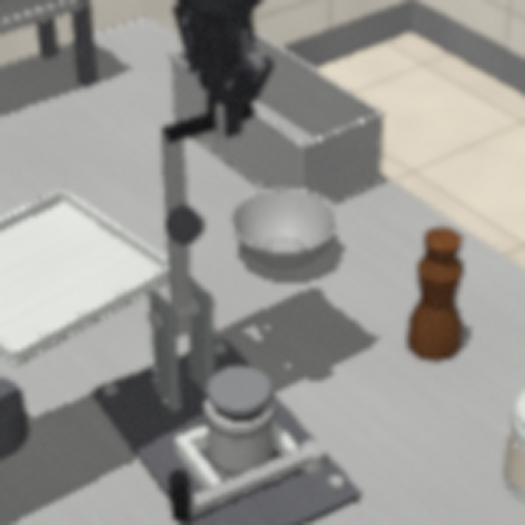

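The handle is gripped (opening 0.169), and the tin stands in the shut nest. Swing the press down.

```bash
python3 -m crank '[[0,-1.9,0.1,0,0,0],[0,-3.8,0.4,0,0,0],[0,-5.6,0.8,0,0,0],[0,-7.4,1.5,0,0,0],[0,-9.1,2.3,0,0,0],[0,-10.7,3.3,0,0,0],[0,-12.2,4.5,0,0,0],[0,-13.6,5.8,0,0,0]]' - 60
python3 -m crank '[[0,-1.3,1.4,0,0,0],[0,-2.4,2.9,0,0,0],[0,-3.3,4.6,0,0,0],[0,-4.1,6.3,0,0,0],[0,-4.7,8.1,0,0,0],[0,-5.1,10,0,0,0],[0,-5.4,11.9,0,0,0],[0,-5.4,13.2,0,0,0],[0,-5.4,13.3,0,0,0],[0,-5.4,13.3,0,0,0]]'
python3 - <<'E'
from h import *
stat()
for n in("top","side"):
    p,d=ctrl.read_camera(n); P=full(n,d); s=P[...,:2]-O
    q=np.dstack([s@X,s@Y,P[...,2]])*1e3
    m=(abs(q[...,1])<12)&(q[...,0]>30)&(q[...,0]<75)&(q[...,2]>85)
    print(n,"lever z near x=30..75",m.sum(),np.median(q[m],0) if m.any() else 0)
    m=(abs(q[...,1]+20)<12)&(q[...,0]>-105)&(q[...,0]<-65)&(q[...,2]>85); print("handle",m.sum(),np.median(q[m],0) if m.any() else 0)
E
```

```text
time: 22.7
eef_pos: [0.5646, -0.041, 0.1971]
tcp_rot: [0.061, 0.998, 0.001, 0.002]
contact_force: [4.2, 5.5, 2.6]
opening: 0.163
finger_force: 63.8
time: 23.7
eef_pos: [0.5579, -0.0942, 0.0642]
tcp_rot: [0.06, 0.998, 0.001, 0.001]
contact_force: [1.7, 4.6, 7.3]
opening: 0.164
finger_force: 67.8
t 23.7 tcp [ 0.5579 -0.0942  0.0642] yaw_y 83.07 z [ 0.002  0.001 -1.   ] F [1.7 4.6 7.3] op 0.164 ff 67.8
top lever z near x=30..75 76 [ 53.1017843   -0.69053158 121.15397719]
handle 145 [-85.73185491 -19.52654989 369.23799562]
side lever z near x=30..75 68 [ 52.93032302   3.53700026 121.13054697]
handle 278 [-91.42737654 -16.12519589 249.49174565]
```

```bash
python3 -m crank '[[0,0,0.3,0,0,0],[0,0,0.5,0,0,0],[0,0,0.5,0,0,0]]' - 70
python3 -m crank '[[0,0,0.4,0,0,0],[0,0,0.4,0,0,0]]'
```

```text
time: 24.1
eef_pos: [0.5579, -0.0942, 0.0632]
tcp_rot: [0.06, 0.998, 0.001, 0.0]
contact_force: [-9.2, 7.9, 24.4]
opening: 0.163
finger_force: 69.9
time: 24.3
eef_pos: [0.5587, -0.0944, 0.0617]
tcp_rot: [0.059, 0.998, 0.0, 0.001]
contact_force: [-12.1, 9.2, 34.7]
opening: 0.161
finger_force: 72.9
```

Firm stop reached (35 N). Ride the lever back up, release, rise.

```bash
python3 -m crank '[[0,0,-2.3,0,0,0],[0,0.3,-4.2,0,0,0],[0,0.7,-6.1,0,0,0],[0,1.3,-7.9,0,0,0],[0,2.1,-9.6,0,0,0],[0,3,-11.3,0,0,0],[0,4.1,-12.8,0,0,0],[0,5.4,-14.2,0,0,0],[0,6.8,-15.5,0,0,0],[0,8.3,-16.7,0,0,0]]'
python3 -m crank '[[0,1.6,-1,0,0,0],[0,3.3,-1.8,0,0,0],[0,5.1,-2.5,0,0,0],[0,6.9,-2.9,0,0,0],[0,8.8,-3.2,0,0,0],[0,10.7,-3.3,0,0,0],[0,10.7,-3.3,0,0,0],[0,10.7,-3.3,0,0,0]]'
python3 -m crank '[[0,0,0,0,0,0],[0,0,0,0,0,0],[0,0,0,0,0,0],[0,0,-4,0,0,0],[0,0,-8,0,0,0],[0,0,-8,0,0,0],[0,0,-8,0,0,0]]' 0.5 30
python3 - <<'E'
from h import *
stat(); go("K0",.4343,-.0335,.33)
for n in("top","side"):
    p,d=ctrl.read_camera(n); P=full(n,d); nestlook(n,P)
    m=(P[...,2]>.28)&(P[...,2]<.325)&(P[...,0]>.51)&(P[...,0]<.56)&(P[...,1]>0)&(P[...,1]<.2); print("lever top",P[m].mean(0))
E
```

```text
time: 25.3
eef_pos: [0.5679, -0.0128, 0.2199]
tcp_rot: [0.06, 0.998, -0.001, 0.001]
contact_force: [7.9, 2.8, -9.3]
opening: 0.162
finger_force: 68.1
time: 26.1
eef_pos: [0.5811, 0.0944, 0.2562]
tcp_rot: [0.06, 0.998, 0.0, 0.002]
contact_force: [0.2, 2.8, 7.2]
opening: 0.162
finger_force: 71.6
time: 26.8
eef_pos: [0.58, 0.0935, 0.3352]
tcp_rot: [0.061, 0.998, -0.0, 0.001]
contact_force: [-0.4, -0.9, -0.7]
opening: 0.498
finger_force: 0.0
t 26.8 tcp [0.58   0.0935 0.3352] yaw_y 83.06 z [ 0.002 -0.001 -1.   ] F [-0.4 -0.9 -0.7] op 0.498 ff 0.0
K0 [ 12.93 -14.37   0.5 ]
nest top mean st 0.8 -2.0 circ 0.2 -1.5 0.0917 (0.0279, 150)
lever top [0.54526413 0.09803367 0.31038473]
nest side mean st -1.1 -0.0 circ -1.0 1.2 0.0913 (0.0301, 187)
lever top [0.53543235 0.09590715 0.30187764]
```

Lid is home (top 91.5 mm in the nest) and the lever is up. Open the clamp again.

```bash
python3 -m crank '[[12.9,-14.4,0,0,0,0],[12.9,-14.4,0,0,0,0],[12.9,-14.4,0,0,0,0],[12.9,-14.4,0,0,0,0],[12.9,-14.4,0,0,0,0],[12.9,-14.4,0,0,0,0]]' >/dev/null
python3 -m crank '[[0,0,5,0,0,0],[0,0,10,0,0,0],[0,0,15,0,0,0],[0,0,20,0,0,0],[0,0,25,0,0,0],[0,0,29,0,0,0],[0,0,32,0,0,0],[0,0,32,0,0,0]]' | head -2
python3 -m crank '[[0,0,0,0,0,0],[0,0,0,0,0,0],[0,0,0,0,0,0],[0,0,0,0,0,0]]' 0 30
python3 -c "
from h import *
stat()"
```

```text
time: 28.3
eef_pos: [0.4295, -0.031, 0.009]
time: 28.7
eef_pos: [0.4358, -0.0336, 0.0159]
tcp_rot: [0.06, 0.998, -0.0, 0.002]
contact_force: [1.0, 1.5, -1.1]
opening: 0.193
finger_force: 29.9
t 28.7 tcp [ 0.4358 -0.0336  0.0159] yaw_y 83.08 z [ 0.004 -0.001 -1.   ] F [ 1.   1.5 -1.1] op 0.193 ff 29.9
```

```bash
python3 -m crank '[[-0.1,-1.4,0,0,0,0],[-0.3,-2.7,0,0,0,0],[-0.6,-4,0,0,0,0],[-1.1,-5.3,0,0,0,0],[-1.7,-6.5,0,0,0,0],[-2.4,-7.6,0,0,0,0],[-4.1,-9.7,0,0,0,0],[-6.2,-11.4,0,0,0,0],[-8.6,-12.6,0,0,0,0],[-8.6,-12.6,0,0,0,0]]'
python3 -m crank '[[-1.3,-0.3,0,0,0,0],[-2.6,-0.6,0,0,0,0],[-2.6,-0.6,0,0,0,0]]'
python3 -m crank '[[0,0,0,0,0,0],[0,0,0,0,0,0],[0,0,0,0,0,0],[0,0,-5,0,0,0],[0,0,-10,0,0,0],[0,0,-14,0,0,0],[0,0,-14,0,0,0],[0,0,-14,0,0,0]]' 1
python3 - <<'E'
from h import *
stat(); go("nest",*O,.16)
p,d=ctrl.read_camera("side"); P=full("side",d); nestlook("side",P); print(tins("side",P))
m=(np.hypot(P[...,0]-.5304,P[...,1]+.1782)<.05)&(P[...,2]>.05)&(P[...,2]<.08); print("knob",m.sum(),P[m].mean(0), knob(1.4),knob(1.5))
E
```

```text
time: 29.7
eef_pos: [0.508, -0.1705, 0.0156]
tcp_rot: [0.062, 0.998, 0.0, 0.003]
contact_force: [3.8, 3.2, 1.5]
opening: 0.194
finger_force: 32.1
time: 30.0
eef_pos: [0.5319, -0.1786, 0.0156]
tcp_rot: [0.061, 0.998, 0.0, 0.002]
contact_force: [2.6, 2.9, 1.9]
opening: 0.195
finger_force: 32.1
time: 30.8
eef_pos: [0.5298, -0.1785, 0.1558]
tcp_rot: [0.06, 0.998, -0.001, 0.001]
contact_force: [-0.5, 0.4, -0.8]
opening: 1.002
finger_force: 0.0
t 30.8 tcp [ 0.5298 -0.1785  0.1558] yaw_y 83.07 z [ 0.002 -0.002 -1.   ] F [-0.5  0.4 -0.8] op 1.002 ff 0.0
nest [ 3.1  17.17 -0.45]
nest side mean st -1.1 -0.2 circ -1.3 1.4 0.0916 (0.0302, 184)
[(np.float32(0.7238), np.float32(-0.1863), 0.0892, 0.7269, -0.1869, 0.0353, 225), (np.float32(0.6849), np.float32(-0.355), 0.0844, 0.6971, -0.3477, 0.0303, 53), (np.float32(0.402), np.float32(-0.2499), 0.0794, 0.4023, -0.2498, 0.0289, 318), (np.float32(0.554), np.float32(-0.3919), 0.0789, 0.5534, -0.3903, 0.0293, 316), (np.float32(0.4399), np.float32(-0.3976), 0.089, 0.4407, -0.3982, 0.028, 355)]
knob 50 [ 0.53335121 -0.18088976  0.06208945] [ 0.53107459 -0.17794788] [ 0.54417825 -0.18117157]
```

```bash
python3 -m crank '[[3.1,17.2,0,0,0,0],[3.1,17.2,0,0,0,0],[3.1,17.2,0,0,0,0],[3.1,17.2,0,0,0,0],[3.1,17.2,0,0,0,0],[3.1,17.2,0,0,0,0]]' >/dev/null
python3 -c "
from h import *
stat(); go('nest',*O,.008)"
python3 -m crank '[[0,0,4,0,0,0],[0,0,8,0,0,0],[0,0,11,0,0,0],[0,0,13,0,0,0],[0,0,14,0,0,0],[0,0,14.7,0,0,0],[0,0,14.7,0,0,0]]' | head -4
python3 -m crank '[[0,0,0,0,0,0],[0,0,0,0,0,0],[0,0,0,0,0,0],[0,0,0,0,0,0],[0,0,-2,0,0,0],[0,0,-4,0,0,0],[0,0,-8,0,0,0],[0,0,-10,0,0,0],[0,0,-10,0,0,0]]' 0 60
python3 -c "
from h import *
stat()
for n,p in (('w1',(.437,.02)),('w2',(.44,.2)),('A',(.5626,.4034))): go(n,*p,.108)"
```

```text
t 31.4 tcp [ 0.5183 -0.0033  0.1525] yaw_y 83.16 z [-0.003  0.    -1.   ] F [ 0.  -0.  -0.8] op 1.002 ff 0.0
nest [-0.21 -0.08 14.45]
time: 32.15
eef_pos: [0.5192, -0.0042, 0.0069]
tcp_rot: [0.061, 0.998, 0.0, -0.001]
contact_force: [-0.3, -1.2, 1.1]
time: 33.05
eef_pos: [0.5213, -0.0038, 0.1103]
tcp_rot: [0.06, 0.998, -0.0, 0.003]
contact_force: [1.0, -0.7, -3.2]
opening: 0.691
finger_force: 65.7
t 33.0 tcp [ 0.5213 -0.0038  0.1103] yaw_y 83.1 z [ 0.006 -0.001 -1.   ] F [ 1.  -0.7 -3.2] op 0.691 ff 65.7
w1 [8.66 1.35 0.18]
w2 [10.52 19.25  0.15]
A [ 0.8  40.92  0.2 ]
```

```bash
python3 -m crank '[[4.5,0.7,0,0,0,0],[8.7,1.4,0,0,0,0],[9.2,5,0,0,0,0],[9.7,9.5,0,0,0,0],[10.1,14,0,0,0,0],[10.5,18,0,0,0,0],[9,21.5,0,0,0,0],[7.3,25,0,0,0,0],[5.5,29,0,0,0,0],[3.6,33,0,0,0,0]]' - 60
python3 -m crank '[[-1.4,4,0,0,0,0],[-2.8,7.9,0,0,0,0],[-2.8,7.9,0,0,0,0],[-2.8,7.9,0,0,0,0],[-2.8,7.9,0,0,0,0]]'
python3 -c "
from h import *
stat(); go('A',.5626,.4034,0.001)"
```

```text
time: 34.05
eef_pos: [0.5219, 0.3292, 0.1038]
tcp_rot: [0.06, 0.998, -0.001, -0.002]
contact_force: [1.0, -0.6, -3.5]
opening: 0.691
finger_force: 66.2
time: 34.55
eef_pos: [0.5591, 0.4021, 0.1049]
tcp_rot: [0.06, 0.998, -0.001, -0.002]
contact_force: [0.5, -0.3, -3.2]
opening: 0.688
finger_force: 66.7
t 34.5 tcp [0.5591 0.4021 0.1049] yaw_y 83.07 z [-0.004 -0.002 -1.   ] F [ 0.5 -0.3 -3.2] op 0.688 ff 66.7
A [-0.37  0.2  10.39]
```

```bash
python3 -m crank '[[-0.3,0.2,3,0,0,0],[-0.3,0.2,6,0,0,0],[-0.3,0.2,8.5,0,0,0],[-0.3,0.2,9.5,0,0,0],[-0.3,0.2,10.2,0,0,0],[-0.3,0.2,10.2,0,0,0]]'
python3 -m crank '[[0,0,0.2,0,0,0],[0,0,0.3,0,0,0],[0,0,0.3,0,0,0]]' | sed -n 2,4p
python3 -m crank '[[0,0,0,0,0,0],[0,0,0,0,0,0],[0,0,0,0,0,0],[0,0,-3,0,0,0],[0,0,-7,0,0,0],[0,0,-11,0,0,0],[0,0,-15,0,0,0],[0,0,-18,0,0,0],[0,0,-18,0,0,0]]' 0.9
python3 - <<'E'
from h import *
stat(); go("T2",.4412,-.3973,.18); go("w2",.44,.2,.18);go("w1",.437,-.02,.18)
for n in("top","side"):
    p,d=ctrl.read_camera(n); P=full(n,d); print(n,tins(n,P,rx=(.4,.65),ry=(.2,.5),zl=.07,zh=.095))
E
```

```text
time: 35.15
eef_pos: [0.5638, 0.4046, 0.0053]
tcp_rot: [0.061, 0.998, -0.0, -0.0]
contact_force: [-0.3, 0.6, -4.6]
opening: 0.686
finger_force: 66.8
eef_pos: [0.5646, 0.4055, 0.0035]
tcp_rot: [0.06, 0.998, 0.0, 0.001]
contact_force: [0.4, -0.4, -3.9]
time: 36.35
eef_pos: [0.5673, 0.407, 0.1908]
tcp_rot: [0.06, 0.998, 0.003, 0.006]
contact_force: [-0.0, 0.4, 1.1]
opening: 0.902
finger_force: 0.0
t 36.4 tcp [0.5673 0.407  0.1908] yaw_y 83.09 z [ 0.012  0.006 -1.   ] F [-0.   0.4  1.1] op 0.902 ff 0.0
T2 [  2.85 -81.37   0.43]
w2 [ 10.16 -22.09   0.8 ]
w1 [  7.81 -43.96   0.66]
top [(np.float32(0.5561), np.float32(0.3992), 0.0828, 0.5613, 0.399, 0.0263, 58)]
side [(np.float32(0.5634), np.float32(0.4037), 0.0832, 0.5631, 0.4032, 0.0314, 103)]
```

Tin 1 stands in the tray at (.563,.404). On to T2.

```bash
python3 -m crank '[[5,-11,0,0,0,0],[5,-11,0,0,0,0],[10.2,-22,0,0,0,0],[10.2,-22,0,0,0,0],[10.2,-22,0,0,0,0],[7.8,-44,0,0,0,0],[7.8,-44,0,0,0,0],[7.8,-44,0,0,0,0],[7.8,-44,0,0,0,0],[7.8,-44,0,0,0,0]]' 1 60 >/dev/null
python3 -m crank '[[-5,-37.4,0,0,0,0],[-5,-37.4,0,0,0,0],[-5,-37.4,0,0,0,0],[-5,-37.4,0,0,0,0],[-5,-37.4,0,0,0,0],[-5,-37.4,0,0,0,0],[-5,-37.4,0,0,0,0],[-5,-37.4,0,0,0,0],[-5,-37.4,0,0,0,0],[-5,-37.4,0,0,0,0]]' >/dev/null
python3 - <<'E'
from h import *
stat(); go("T2",.4412,-.3973,-.005)
p,d=ctrl.read_camera("side"); P=full("side",d); print(tins("side",P))
E
```

```text
t 38.5 tcp [ 0.4371 -0.3987  0.18  ] yaw_y 83.02 z [-0.003  0.004 -1.   ] F [ 0.1  0.1 -0.2] op 0.998 ff 0.0
T2 [-0.44  0.13 18.49]
[(np.float32(0.6854), np.float32(-0.3542), 0.0838, 0.7, -0.3464, 0.0302, 42), (np.float32(0.402), np.float32(-0.2502), 0.0794, 0.4012, -0.2491, 0.0292, 314), (np.float32(0.5528), np.float32(-0.403), 0.0789, 0.5533, -0.3917, 0.0288, 164), (np.float32(0.4397), np.float32(-0.3976), 0.0891, 0.4401, -0.3981, 0.0284, 353)]
```

```bash
python3 -m crank '[[-0.4,0.1,4,0,0,0],[-0.4,0.1,8,0,0,0],[-0.4,0.1,12,0,0,0],[-0.4,0.1,15,0,0,0],[-0.4,0.1,17,0,0,0],[-0.4,0.1,18.4,0,0,0],[-0.4,0.1,18.4,0,0,0]]' | sed -n 2,4p
python3 -m crank '[[0,0,0,0,0,0],[0,0,0,0,0,0],[0,0,0,0,0,0],[0,0,0,0,0,0],[0,0,-2,0,0,0],[0,0,-4,0,0,0],[0,0,-7,0,0,0],[0,0,-9.5,0,0,0],[0,0,-9.5,0,0,0]]' 0 60
python3 -c "
from h import *
stat(); go('w',.475,-.2,.09);go('nest',*O,.05)"
```

```text
eef_pos: [0.4412, -0.3963, -0.0039]
tcp_rot: [0.06, 0.998, 0.002, -0.002]
contact_force: [0.1, 0.6, 0.5]
time: 40.1
eef_pos: [0.4438, -0.4013, 0.0974]
tcp_rot: [0.06, 0.998, -0.003, 0.003]
contact_force: [0.9, -0.3, -2.8]
opening: 0.681
finger_force: 65.3
t 40.1 tcp [ 0.4438 -0.4013  0.0974] yaw_y 83.08 z [ 0.005 -0.006 -1.   ] F [ 0.9 -0.3 -2.8] op 0.681 ff 65.3
w [-0.67 20.36  0.63]
nest [-2.73 40.35  4.52]
```

```bash
python3 -m crank '[[-0.2,5,0,0,0,0],[-0.4,10,0,0,0,0],[-0.5,15,0,0,0,0],[-0.7,20.4,0,0,0,0],[-1.2,25,1,0,0,0],[-1.7,30,2.5,0,0,0],[-2.2,34,4,0,0,0],[-2.5,37.5,4.5,0,0,0],[-2.7,40.3,4.5,0,0,0],[-2.7,40.3,4.5,0,0,0]]' - 60
python3 -m crank '[[0,0,0,0,0,0],[0,0,0,0,0,0],[0,0,0,0,0,0]]' >/dev/null
python3 -c "
from h import *
stat(); go('nest',*O,.0085)"
```

```text
time: 41.1
eef_pos: [0.5158, 0.001, 0.0459]
tcp_rot: [0.058, 0.998, 0.001, -0.002]
contact_force: [0.2, -0.1, -2.6]
opening: 0.684
finger_force: 65.9
t 41.4 tcp [ 0.5172 -0.0033  0.0481] yaw_y 82.98 z [-0.001 -0.    -1.   ] F [ 0.   0.6 -2.3] op 0.682 ff 65.9
nest [-0.27 -0.07  3.96]
```

```bash
python3 -m crank '[[-0.3,-0.1,1,0,0,0],[-0.3,-0.1,2,0,0,0],[-0.3,-0.1,3,0,0,0],[-0.3,-0.1,3.7,0,0,0],[-0.3,-0.1,3.9,0,0,0],[-0.3,-0.1,3.9,0,0,0]]'
python3 -m crank '[[0,0,0,0,0,0],[0,0,0,0,0,0],[0,0,0,0,0,0],[0,0,-1,0,0,0],[0,0,-4,0,0,0],[0,0,-8,0,0,0],[0,0,-12,0,0,0],[0,0,-14.5,0,0,0],[0,0,-14.5,0,0,0]]' 1 | sed -n 2,4p
python3 -m crank '[[-1,-8,0,0,0,0],[-2.2,-17.2,0,0,0,0],[-3,-17.2,0,0,0,0],[-3,-17.2,0,0,0,0],[-3,-17.2,0,0,0,0],[-3,-17.2,0,0,0,0]]' 0.5 30 >/dev/null
python3 - <<'E'
from h import *
stat()
for n in("top","side"):
    p,d=ctrl.read_camera(n); P=full(n,d); nestlook(n,P)
    m=(np.hypot(P[...,0]-.5304,P[...,1]+.1782)<.05)&(P[...,2]>.05)&(P[...,2]<.08); k=P[m].mean(0)[:2] if m.any() else HINGE; w=k-HINGE; print("knob",m.sum(),k,"clamp",np.arctan2(-w@X,w@Y))
    if n=="side": print(tins(n,P))
go('K',*knob(1.42),.0155)
E
```

```text
time: 42.0
eef_pos: [0.5196, -0.0038, 0.0127]
tcp_rot: [0.06, 0.998, -0.0, -0.003]
contact_force: [-14.1, 1.0, 23.2]
opening: 0.687
finger_force: 68.9
eef_pos: [0.5237, -0.0042, 0.1601]
tcp_rot: [0.06, 0.998, -0.001, 0.005]
contact_force: [-0.1, 0.0, -0.0]
t 43.5 tcp [ 0.5286 -0.1776  0.153 ] yaw_y 83.01 z [-0.002  0.002 -1.   ] F [-0.2  0.5  0.6] op 0.499 ff 0.0
nest top mean st 1.0 0.7 circ -0.1 0.5 0.1008 (0.0278, 154)
knob 0 [ 0.56983645 -0.04863231] clamp 0.0
nest side mean st -0.7 2.8 circ -1.8 2.0 0.1006 (0.0301, 191)
knob 49 [ 0.53343152 -0.18136204] clamp 1.4235285868357948
[(np.float32(0.724), np.float32(-0.1851), 0.0892, 0.725, -0.1842, 0.0333, 213), (np.float32(0.6852), np.float32(-0.355), 0.0844, 0.6994, -0.3468, 0.0302, 51), (np.float32(0.4018), np.float32(-0.25), 0.0793, 0.402, -0.2501, 0.0294, 322), (np.float32(0.5541), np.float32(-0.3918), 0.079, 0.5527, -0.3905, 0.0299, 316)]
K [-0.52 -0.17 13.8 ]
```

```bash
python3 -m crank '[[-0.5,-0.2,4,0,0,0],[-0.5,-0.2,8,0,0,0],[-0.5,-0.2,11,0,0,0],[-0.5,-0.2,13,0,0,0],[-0.5,-0.2,13.8,0,0,0],[-0.5,-0.2,13.8,0,0,0]]' >/dev/null
python3 -m crank '[[0,0,0,0,0,0],[0,0,0,0,0,0],[0,0,0,0,0,0],[0,0,0,0,0,0]]' 0 30 | tail -2
python3 -m crank '[[1.6,0.3,0,0,0,0],[2.9,0.8,0,0,0,0],[5.3,2,0,0,0,0],[6.4,2.8,0,0,0,0],[7.4,3.7,0,0,0,0],[8.3,4.7,0,0,0,0],[9.1,5.8,0,0,0,0],[9.8,6.9,0,0,0,0],[10.4,8.1,0,0,0,0],[10.9,9.4,0,0,0,0]]'
python3 -m crank '[[0.3,1.3,0,0,0,0],[0.5,2.6,0,0,0,0],[0.6,3.8,0,0,0,0],[0.5,4.3,0,0,0,0],[0.5,4.4,0,0,0,0]]'
python3 -m crank '[[0,-0.4,0,0,0,0],[0,-0.4,0,0,0,0],[0,-0.4,0,0,0,0],[0,-0.4,-5,0,0,0],[0,-0.4,-10,0,0,0],[0,-0.4,-15,0,0,0],[0,-0.4,-20,0,0,0],[0,-0.4,-25,0,0,0],[0,-0.4,-30,0,0,0],[0,-0.4,-32,0,0,0]]' 0.5 >/dev/null
python3 -m crank '[[0,0,0,0,0,0],[0,0,0,0,0,0],[0,0,0,0,0,0]]' >/dev/null
python3 - <<'E'
from h import *
stat(); go('H',*(O+.105*X-.047*Y),.335)
for n in("side",):
    p,d=ctrl.read_camera(n); P=full(n,d); nestlook(n,P)
    m=(P[...,2]>.05)&(P[...,2]<.08)&(P[...,0]>.38)&(P[...,0]<.48)&(P[...,1]>-.1)&(P[...,1]<.06); k=P[m].mean(0)[:2]; w=k-HINGE; print("knob",m.sum(),k,"clamp",np.arctan2(-w@X,w@Y))
E
```

```text
opening: 0.195
finger_force: 29.6
time: 45.6
eef_pos: [0.4337, -0.0751, 0.0179]
tcp_rot: [0.06, 0.998, -0.001, -0.005]
contact_force: [-12.1, -4.2, 11.2]
opening: 0.195
finger_force: 32.4
time: 46.1
eef_pos: [0.4347, -0.0321, 0.0179]
tcp_rot: [0.058, 0.998, -0.004, -0.004]
contact_force: [-13.7, -14.7, 10.3]
opening: 0.193
finger_force: 32.6
t 47.4 tcp [ 0.4364 -0.0334  0.334 ] yaw_y 83.09 z [-0.004  0.001 -1.   ] F [-0.2  0.8 -0.5] op 0.496 ff 0.0
H [-12.63  14.4   -0.14]
nest side mean st -0.6 2.4 circ -0.9 1.7 0.1004 (0.0296, 188)
knob 43 [ 0.43332664 -0.03456424] clamp 0.017734871006729006
```

Clamp shut; press again.

```bash
python3 -m crank '[[-12.6,14.4,0,0,0,0],[-12.6,14.4,0,0,0,0],[-12.6,14.4,0,0,0,0],[-12.6,14.4,0,0,0,0],[-12.6,14.4,0,0,0,0],[-12.6,14.4,0,0,0,0],[-12.6,14.4,0,0,0,0]]' >/dev/null
python3 -m crank '[[0,0,2,0,0,0],[0,0,4,0,0,0],[0,0,6,0,0,0],[0,0,8,0,0,0],[0,0,8,0,0,0]]' | sed -n 2,4p
python3 -m crank '[[0,0,0,0,0,0],[0,0,0,0,0,0],[0,0,0,0,0,0],[0,0,0,0,0,0]]' 0 70
python3 -c "
from h import *
stat()"
```

```text
eef_pos: [0.577, 0.0929, 0.2532]
tcp_rot: [0.061, 0.998, -0.0, -0.003]
contact_force: [-0.6, -1.6, -0.1]
time: 49.05
eef_pos: [0.5801, 0.0941, 0.2586]
tcp_rot: [0.06, 0.998, 0.0, 0.001]
contact_force: [-1.8, 0.6, 5.0]
opening: 0.161
finger_force: 68.5
t 49.0 tcp [0.5801 0.0941 0.2586] yaw_y 83.09 z [ 0.003  0.    -1.   ] F [-1.8  0.6  5. ] op 0.161 ff 68.5
```

```bash
python3 -m crank '[[0,-1.9,0.1,0,0,0],[0,-3.8,0.4,0,0,0],[0,-5.6,0.8,0,0,0],[0,-7.4,1.5,0,0,0],[0,-9.1,2.3,0,0,0],[0,-10.7,3.3,0,0,0],[0,-12.2,4.5,0,0,0],[0,-13.6,5.8,0,0,0]]' | tail -3
python3 -m crank '[[0,-1.3,1.4,0,0,0],[0,-2.4,2.9,0,0,0],[0,-3.3,4.6,0,0,0],[0,-4.1,6.3,0,0,0],[0,-4.7,8.1,0,0,0],[0,-5.1,10,0,0,0],[0,-5.4,11.9,0,0,0],[0,-5.4,13.2,0,0,0],[0,-5.4,13.3,0,0,0],[0,-5.4,13.3,0,0,0]]' | sed -n 2,6p
python3 -m crank '[[0,0,0.3,0,0,0],[0,0,0.6,0,0,0],[0,0,0.9,0,0,0],[0,0,0.9,0,0,0]]'
```

```text
contact_force: [2.8, 5.5, 4.7]
opening: 0.157
finger_force: 74.9
eef_pos: [0.5582, -0.0943, 0.066]
tcp_rot: [0.06, 0.998, 0.0, 0.002]
contact_force: [2.7, 6.4, 5.4]
opening: 0.158
finger_force: 80.3
time: 51.25
eef_pos: [0.5582, -0.0943, 0.0645]
tcp_rot: [0.06, 0.998, 0.0, -0.0]
contact_force: [-15.3, 11.6, 40.6]
opening: 0.16
finger_force: 84.1
```

At the stop (41 N). Return and release.

```bash
python3 -m crank '[[0,0,-2.3,0,0,0],[0,0.3,-4.2,0,0,0],[0,0.7,-6.1,0,0,0],[0,1.3,-7.9,0,0,0],[0,2.1,-9.6,0,0,0],[0,3,-11.3,0,0,0],[0,4.1,-12.8,0,0,0],[0,5.4,-14.2,0,0,0],[0,6.8,-15.5,0,0,0],[0,8.3,-16.7,0,0,0]]' | tail -3
python3 -m crank '[[0,1.6,-1,0,0,0],[0,3.3,-1.8,0,0,0],[0,5.1,-2.5,0,0,0],[0,6.9,-2.9,0,0,0],[0,8.8,-3.2,0,0,0],[0,10.7,-3.3,0,0,0],[0,10.7,-3.3,0,0,0],[0,10.7,-3.3,0,0,0]]' | tail -3
python3 -m crank '[[0,0,0,0,0,0],[0,0,0,0,0,0],[0,0,0,0,0,0],[0,0,-4,0,0,0],[0,0,-8,0,0,0],[0,0,-8,0,0,0],[0,0,-8,0,0,0]]' 0.5 30 | tail -2
python3 -m crank '[[12.9,-14.4,0,0,0,0],[12.9,-14.4,0,0,0,0],[12.9,-14.4,0,0,0,0],[12.9,-14.4,0,0,0,0],[12.9,-14.4,0,0,0,0],[12.9,-14.4,0,0,0,0],[12.9,-14.4,0,0,0,0]]' >/dev/null
python3 - <<'E'
from h import *
stat(); go("K0",.435,-.0335,.0145)
for n in("side",):
    p,d=ctrl.read_camera(n); P=full(n,d); nestlook(n,P)
    m=(P[...,2]>.28)&(P[...,2]<.325)&(P[...,0]>.51)&(P[...,0]<.62)&(P[...,1]>0)&(P[...,1]<.2); print("lever top",P[m].mean(0))
    print(tins(n,P))
E
```

```text
contact_force: [0.6, -2.3, 2.9]
opening: 0.16
finger_force: 71.1
contact_force: [-0.7, -2.1, 9.7]
opening: 0.159
finger_force: 73.3
opening: 0.502
finger_force: 0.0
t 54.5 tcp [ 0.4343 -0.0329  0.3352] yaw_y 83.1 z [-0.002  0.001 -1.   ] F [0.5 1.  0. ] op 0.497 ff 0.0
K0 [-0.15 -0.08 32.07]
nest side mean st -1.0 2.1 circ -1.6 1.4 0.0912 (0.0301, 188)
lever top [0.58361813 0.08978178 0.30869604]
[(np.float32(0.724), np.float32(-0.1853), 0.0891, 0.7237, -0.1843, 0.0341, 220), (np.float32(0.6846), np.float32(-0.3553), 0.0838, 0.7, -0.3465, 0.0302, 45), (np.float32(0.4019), np.float32(-0.2501), 0.0794, 0.4021, -0.2507, 0.0297, 323), (np.float32(0.5541), np.float32(-0.3916), 0.0791, 0.5534, -0.3903, 0.0292, 314)]
```

Lid home. The clamp is already shut, so I lift the tin straight up out of the nest over the bar.

```bash
python3 -c "
from h import *
go('nest',*(O+.0015*Y),.17)"
python3 -m crank '[[-8.1,4,0,0,0,0],[-8.1,4,8,0,0,0],[-8.1,4,16.5,0,0,0],[-8.1,4,16.5,0,0,0],[-8.1,4,16.5,0,0,0],[-8.1,4,16.5,0,0,0],[-8.1,4,16.5,0,0,0]]' 1 60 >/dev/null
python3 -c "
from h import *
stat(); go('nest',*(O+.0015*Y),.012)"
```

```text
nest [-8.01  3.83 16.53]
t 55.2 tcp [ 0.5199 -0.0028  0.1715] yaw_y 83.16 z [-0.001  0.    -1.   ] F [ 0.6 -0.2  0.3] op 1.001 ff 0.0
nest [ 0.13 -0.16 15.95]
```

```bash
python3 -m crank '[[0.1,-0.2,4,0,0,0],[0.1,-0.2,8,0,0,0],[0.1,-0.2,11,0,0,0],[0.1,-0.2,13,0,0,0],[0.1,-0.2,14.5,0,0,0],[0.1,-0.2,15.3,0,0,0],[0.1,-0.2,15.7,0,0,0],[0.1,-0.2,15.7,0,0,0]]' | sed -n 2,4p
python3 -m crank '[[0,0,0,0,0,0],[0,0,0,0,0,0],[0,0,0,0,0,0],[0,0,0,0,0,0],[0,0,-2,0,0,0],[0,0,-4,0,0,0],[0,0,-7,0,0,0],[0,0,-10,0,0,0],[0,0,-10,0,0,0],[0,0,-10,0,0,0]]' 0 60
python3 -c "
from h import *
stat()
for n,p in (('w1',(.437,.02)),('w2',(.44,.2)),('B',(.473,.3942))): go(n,*p,.11)"
```

```text
eef_pos: [0.5193, -0.0055, 0.0156]
tcp_rot: [0.06, 0.998, -0.0, 0.001]
contact_force: [-0.5, -0.3, 0.6]
time: 57.0
eef_pos: [0.5176, -0.0053, 0.1136]
tcp_rot: [0.06, 0.998, -0.0, -0.0]
contact_force: [-0.6, 0.4, -4.1]
opening: 0.683
finger_force: 65.3
t 57.0 tcp [ 0.5176 -0.0053  0.1136] yaw_y 83.08 z [-0.001  0.    -1.   ] F [-0.6  0.4 -4.1] op 0.683 ff 65.3
w1 [8.3  1.54 0.36]
w2 [10.17 19.44  0.36]
B [ 9.24 39.12  0.36]
```

```bash
python3 -m crank '[[4.3,0.8,0,0,0,0],[8.3,1.6,0,0,0,0],[8.8,5.5,0,0,0,0],[9.3,10,0,0,0,0],[9.8,15,0,0,0,0],[10.2,19.5,0,0,0,0],[10,24,0,0,0,0],[9.8,28.5,0,0,0,0],[9.6,33,0,0,0,0],[9.2,37,0,0,0,0]]' - 60 | tail -2
python3 -m crank '[[0,2.1,0,0,0,0],[0,2.1,0,0,0,0],[0,2.1,0,0,0,0],[0,2.1,0,0,0,0]]' >/dev/null
python3 -c "
from h import *
stat(); go('B',.473,.3942,0.007)"
```

```text
opening: 0.681
finger_force: 65.6
t 58.4 tcp [0.4728 0.3924 0.1123] yaw_y 83.04 z [-0.003 -0.002 -1.   ] F [-0.2 -0.5 -3.6] op 0.686 ff 65.8
B [-0.02  0.21 10.53]
```

```bash
python3 -m crank '[[0,0.1,3,0,0,0],[0,0.1,6,0,0,0],[0,0.1,8.5,0,0,0],[0,0.1,9.5,0,0,0],[0,0.1,10.4,0,0,0],[0,0.1,10.6,0,0,0],[0,0.1,10.6,0,0,0]]' | sed -n 2,4p
python3 -m crank '[[0,0,0,0,0,0],[0,0,0,0,0,0],[0,0,0,0,0,0],[0,0,-3,0,0,0],[0,0,-7,0,0,0],[0,0,-11,0,0,0],[0,0,-15,0,0,0],[0,0,-18,0,0,0],[0,0,-18,0,0,0]]' 0.9 >/dev/null
python3 - <<'E'
from h import *
stat(); go("S2",.4022,-.249,.18); go("w2",.44,.2,.18);go("w1",.437,-.02,.18);go("S1",.5553,-.3912,.18)
for n in("top","side"):
    p,d=ctrl.read_camera(n); P=full(n,d); print(n,tins(n,P,rx=(.4,.65),ry=(.2,.5),zl=.07,zh=.095))
    if n=="side": print(tins(n,P))
E
```

```text
eef_pos: [0.4749, 0.3951, 0.0094]
tcp_rot: [0.061, 0.998, 0.0, 0.001]
contact_force: [0.0, -0.5, -2.4]
t 60.0 tcp [0.4773 0.3969 0.1961] yaw_y 83.1 z [ 0.011  0.007 -1.   ] F [0.6 0.8 1.4] op 0.898 ff 0.0
S2 [ -0.3  -65.04   1.1 ]
w2 [  1.35 -20.01   1.44]
w1 [ -1.   -41.89   1.29]
S1 [-17.21 -77.31   1.18]
top [(np.float32(0.5657), np.float32(0.4037), 0.0827, 0.5652, 0.4039, 0.0281, 142), (np.float32(0.4701), np.float32(0.3876), 0.0825, 0.4751, 0.3909, 0.029, 69)]
side [(np.float32(0.5638), np.float32(0.4045), 0.0831, 0.5634, 0.4036, 0.0311, 95), (np.float32(0.4723), np.float32(0.3942), 0.083, 0.4711, 0.3936, 0.0318, 112)]
[(np.float32(0.7235), np.float32(-0.1854), 0.0893, 0.724, -0.1843, 0.0337, 214), (np.float32(0.6848), np.float32(-0.3536), 0.0842, 0.6997, -0.3466, 0.0302, 48), (np.float32(0.5667), np.float32(-0.3509), 0.0794, 0.5676, -0.3517, 0.0292, 283), (np.float32(0.4019), np.float32(-0.2501), 0.0791, 0.402, -0.2498, 0.0294, 323)]
```

Tin 2 is placed. S1 has been knocked to about (.568,-.350). Fetch S2 next.

```bash
python3 -m crank '[[1.4,-10,0,0,0,0],[1.4,-20,0,0,0,0],[1.4,-20,0,0,0,0],[1.4,-20,0,0,0,0],[1.4,-20,0,0,0,0],[-1,-42,0,0,0,0],[-1,-42,0,0,0,0],[-1,-42,0,0,0,0],[-1,-42,0,0,0,0],[-1,-42,0,0,0,0]]' 1 60 >/dev/null
python3 -m crank '[[0.7,-23,0,0,0,0],[0.7,-23,0,0,0,0],[0.7,-23,0,0,0,0],[0.7,-23,0,0,0,0],[0.7,-23,0,0,0,0],[0.7,-23,0,0,0,0],[0.7,-23,0,0,0,0],[0.7,-23,0,0,0,0]]' >/dev/null
python3 -c "
from h import *
stat(); go('S2',.4022,-.249,-.003)"
```

```text
t 61.9 tcp [ 0.3988 -0.2493  0.1873] yaw_y 83.15 z [-0.001  0.002 -1.   ] F [ 0.5  0.5 -0.7] op 0.999 ff 0.0
S2 [-0.37  0.04 19.03]
```

```bash
python3 -m crank '[[-0.4,0,4,0,0,0],[-0.4,0,8,0,0,0],[-0.4,0,12,0,0,0],[-0.4,0,15,0,0,0],[-0.4,0,17,0,0,0],[-0.4,0,18.4,0,0,0],[-0.4,0,18.9,0,0,0],[-0.4,0,18.9,0,0,0]]' | sed -n 2,4p
python3 -m crank '[[0,0,0,0,0,0],[0,0,0,0,0,0],[0,0,0,0,0,0],[0,0,0,0,0,0],[0,0,-3,0,0,0],[0,0,-7,0,0,0],[0,0,-11,0,0,0],[0,0,-12,0,0,0],[0,0,-12,0,0,0],[0,0,-12,0,0,0]]' 0 60
python3 -c "
from h import *
stat()
for n,p in (('w1',(.437,-.02)),('w2',(.44,.2)),('C',(.572,.3118))): go(n,*p,.117)"
```

```text
eef_pos: [0.4026, -0.2498, -0.0011]
tcp_rot: [0.059, 0.998, 0.001, -0.001]
contact_force: [1.0, -0.2, -0.0]
time: 63.7
eef_pos: [0.4014, -0.2501, 0.1172]
tcp_rot: [0.06, 0.998, 0.001, -0.001]
contact_force: [-0.1, 0.4, -2.7]
opening: 0.687
finger_force: 65.7
t 63.7 tcp [ 0.4014 -0.2501  0.1172] yaw_y 83.07 z [-0.003  0.003 -1.   ] F [-0.1  0.4 -2.7] op 0.687 ff 65.7
w1 [-0.76 23.27  0.06]
w2 [ 1.6  45.15  0.12]
C [-10.16  57.84   0.11]
```

```bash
python3 -m crank '[[-0.2,5,0,0,0,0],[-0.4,10,0,0,0,0],[-0.5,15,0,0,0,0],[-0.6,19,0,0,0,0],[-0.8,23.3,0,0,0,0],[-0.3,28,0,0,0,0],[0.3,32.5,0,0,0,0],[0.8,37,0,0,0,0],[1.2,41,0,0,0,0],[1.6,45.2,0,0,0,0]]' - 60 | tail -2
python3 -m crank '[[-3.5,4,0,0,0,0],[-7,8,0,0,0,0],[-11.8,12.7,0,0,0,0],[-11.8,12.7,0,0,0,0],[-11.8,12.7,0,0,0,0],[-11.8,12.7,0,0,0,0],[-11.8,12.7,0,0,0,0]]' |tail -2
python3 -c "
from h import *
stat(); go('C',.572,.3118,0.006)"
```

```text
opening: 0.686
finger_force: 66.2
opening: 0.688
finger_force: 66.3
t 65.4 tcp [0.5717 0.3102 0.117 ] yaw_y 83.06 z [-0.004 -0.002 -1.   ] F [ 0.   0.8 -2.7] op 0.688 ff 66.3
C [-0.05  0.19 11.1 ]
```

```bash
python3 -m crank '[[0,0.1,3,0,0,0],[0,0.1,6,0,0,0],[0,0.1,8.5,0,0,0],[0,0.1,10,0,0,0],[0,0.1,10.9,0,0,0],[0,0.1,11.2,0,0,0],[0,0.1,11.2,0,0,0]]' | sed -n 2,4p
python3 -m crank '[[0,0,0,0,0,0],[0,0,0,0,0,0],[0,0,0,0,0,0],[0,0,-3,0,0,0],[0,0,-7,0,0,0],[0,0,-11,0,0,0],[0,0,-15,0,0,0],[0,0,-18,0,0,0],[0,0,-18,0,0,0]]' 0.9 >/dev/null
python3 - <<'E'
from h import *
stat(); go("w2",.44,.2,.19);go("w1",.437,-.02,.19);go("S1",.5685,-.350,.19)
for n in("top","side"):
    p,d=ctrl.read_camera(n); P=full(n,d); print(n,tins(n,P,rx=(.4,.65),ry=(.2,.5),zl=.07,zh=.095))
    print(tins(n,P,rx=(.45,.65),ry=(-.45,-.25)))
E
```

```text
eef_pos: [0.5743, 0.3123, 0.0081]
tcp_rot: [0.06, 0.998, 0.0, 0.0]
contact_force: [0.2, -0.4, -2.9]
t 67.0 tcp [0.5774 0.3137 0.1956] yaw_y 83.09 z [ 0.013  0.005 -1.   ] F [-0.4  0.  -0.2] op 0.9 ff 0.0
w2 [ 12.28 -12.94   0.33]
w1 [  9.93 -34.82   0.23]
S1 [ -7.09 -66.     0.24]
top []
[(np.float32(0.569), np.float32(-0.3484), 0.0799, 0.5691, -0.3489, 0.0282, 158)]
side [(np.float32(0.5632), np.float32(0.4041), 0.0832, 0.5646, 0.4021, 0.0319, 104), (np.float32(0.4724), np.float32(0.3939), 0.0828, 0.4707, 0.3932, 0.0325, 111), (np.float32(0.5729), np.float32(0.3104), 0.0833, 0.5738, 0.3086, 0.0322, 112)]
[(np.float32(0.5668), np.float32(-0.3506), 0.0792, 0.5676, -0.3515, 0.0292, 281)]
```

```bash
python3 -m crank '[[6,-6.5,0,0,0,0],[12.3,-13,0,0,0,0],[12.3,-13,0,0,0,0],[12.3,-13,0,0,0,0],[10,-35,0,0,0,0],[10,-35,0,0,0,0],[10,-35,0,0,0,0],[10,-35,0,0,0,0],[10,-35,0,0,0,0],[10,-35,0,0,0,0]]' 1 60 >/dev/null
python3 -m crank '[[-17,-31,0,0,0,0],[-17,-31,0,0,0,0],[-17,-31,0,0,0,0],[-17,-31,0,0,0,0],[-17,-31,0,0,0,0],[-17,-31,0,0,0,0],[-17,-31,0,0,0,0],[-17,-31,0,0,0,0],[-17,-31,0,0,0,0],[-17,-31,0,0,0,0]]' >/dev/null
python3 -c "
from h import *
stat(); go('S1',.568,-.3497,-.003)"
```

```text
t 69.1 tcp [ 0.5637 -0.3492  0.1861] yaw_y 83.16 z [-0.002  0.002 -1.   ] F [-0.9  0.3  0.4] op 1.002 ff 0.0
S1 [-0.48 -0.04 18.91]
```

```bash
python3 -m crank '[[-0.4,0,4,0,0,0],[-0.4,0,8,0,0,0],[-0.4,0,12,0,0,0],[-0.4,0,15,0,0,0],[-0.4,0,17,0,0,0],[-0.4,0,18.4,0,0,0],[-0.4,0,18.8,0,0,0],[-0.4,0,18.8,0,0,0]]' | sed -n 2,4p
python3 -m crank '[[0,0,0,0,0,0],[0,0,0,0,0,0],[0,0,0,0,0,0],[0,0,0,0,0,0],[0,0,-3,0,0,0],[0,0,-7,0,0,0],[0,0,-11,0,0,0],[0,0,-12,0,0,0],[0,0,-12,0,0,0],[0,0,-12,0,0,0]]' 0 60
python3 -c "
from h import *
stat()
for n,p in (('w1',(.437,-.02)),('w2',(.44,.2)),('D',(.4824,.3026))): go(n,*p,.117)"
```

```text
eef_pos: [0.568, -0.3511, -0.0001]
tcp_rot: [0.06, 0.998, -0.0, 0.0]
contact_force: [0.4, -0.2, 0.5]
time: 70.9
eef_pos: [0.5663, -0.3507, 0.1164]
tcp_rot: [0.06, 0.998, 0.001, -0.002]
contact_force: [-0.3, 0.1, -3.9]
opening: 0.685
finger_force: 65.4
t 70.9 tcp [ 0.5663 -0.3507  0.1164] yaw_y 83.07 z [-0.004  0.003 -1.   ] F [-0.3  0.1 -3.9] op 0.685 ff 65.4
w1 [16.83 31.27  0.08]
w2 [19.18 53.15  0.15]
D [16.21 63.85  0.16]
```

```bash
python3 -m crank '[[2.2,4,0,0,0,0],[4.4,8,0,0,0,0],[6.6,12,0,0,0,0],[8.8,16,0,0,0,0],[11,20,0,0,0,0],[13.2,24,0,0,0,0],[15.2,28,0,0,0,0],[16.8,31.3,0,0,0,0],[17.3,36,0,0,0,0],[17.8,40.5,0,0,0,0]]' - 60 | tail -2
python3 -m crank '[[0.5,4.5,0,0,0,0],[1,9,0,0,0,0],[1.4,12.7,0,0,0,0],[0.5,16,0,0,0,0],[-0.6,20,0,0,0,0],[-1.6,23.4,0,0,0,0],[-1.6,23.4,0,0,0,0],[-1.6,23.4,0,0,0,0],[-1.6,23.4,0,0,0,0]]' |tail -2
python3 -c "
from h import *
stat(); go('D',.4824,.3026,0.007)"
```

```text
opening: 0.684
finger_force: 65.7
opening: 0.686
finger_force: 65.9
t 72.8 tcp [0.4823 0.3008 0.117 ] yaw_y 83.06 z [-0.004 -0.002 -1.   ] F [-0.  -0.2 -2.3] op 0.686 ff 65.9
D [-0.04  0.21 11.  ]
```

```bash
python3 -m crank '[[0,0.1,3,0,0,0],[0,0.1,6,0,0,0],[0,0.1,8.5,0,0,0],[0,0.1,10,0,0,0],[0,0.1,10.9,0,0,0],[0,0.1,11.2,0,0,0],[0,0.1,11.2,0,0,0]]' | sed -n 2,4p
python3 -m crank '[[0,0,0,0,0,0],[0,0,0,0,0,0],[0,0,0,0,0,0],[0,0,-3,0,0,0],[0,0,-7,0,0,0],[0,0,-11,0,0,0],[0,0,-15,0,0,0],[0,0,-19,0,0,0],[0,0,-23,0,0,0],[0,0,-26,0,0,0]]' 0.85 >/dev/null
python3 -m crank '[[0,0,0,0,0,0],[6,12,0,0,0,0],[6,12,0,0,0,0],[6,20,0,0,0,0],[6,25,0,0,0,0],[6,25,0,0,0,0],[6,25,0,0,0,0],[6,25,0,0,0,0]]'
python3 - <<'E'
from h import *
stat()
for n in("top","side"):
    p,d=ctrl.read_camera(n); P=full(n,d); print(n,tins(n,P,rx=(.4,.65),ry=(.2,.5),zl=.07,zh=.095)); 
    m=(P[...,2]>.05)&(P[...,2]<.08)&(P[...,0]>.38)&(P[...,0]<.48)&(P[...,1]>-.1)&(P[...,1]<.06); k=P[m].mean(0)[:2] if m.any() else HINGE; w=k-HINGE; print("knob",m.sum(),k,"clamp",np.arctan2(-w@X,w@Y))
    cv2.imwrite(f"pics/f{n}.png",p)
E
```

```text
eef_pos: [0.4846, 0.303, 0.008]
tcp_rot: [0.061, 0.998, 0.0, 0.0]
contact_force: [-0.3, -0.7, -1.9]
time: 75.3
eef_pos: [0.4537, 0.5596, 0.2652]
tcp_rot: [0.059, 0.998, -0.001, -0.001]
contact_force: [-0.4, -1.1, -0.1]
opening: 0.85
finger_force: 0.0
t 75.3 tcp [0.4537 0.5596 0.2652] yaw_y 83.22 z [-0.002 -0.002 -1.   ] F [-0.4 -1.1 -0.1] op 0.85 ff 0.0
top [(np.float32(0.5745), np.float32(0.3118), 0.0829, 0.5737, 0.3115, 0.0296, 149), (np.float32(0.5651), np.float32(0.4051), 0.0833, 0.5659, 0.4036, 0.0285, 150), (np.float32(0.4854), np.float32(0.3034), 0.0833, 0.4854, 0.3035, 0.0283, 155), (np.float32(0.4747), np.float32(0.3935), 0.083, 0.4746, 0.3936, 0.0283, 155)]
knob 21 [ 0.43648259 -0.03280201] clamp 0.002271730394362966
side [(np.float32(0.563), np.float32(0.4037), 0.083, 0.5635, 0.4037, 0.0311, 108), (np.float32(0.4719), np.float32(0.3929), 0.0833, 0.4709, 0.3931, 0.0318, 120), (np.float32(0.5721), np.float32(0.3106), 0.0829, 0.5728, 0.3102, 0.0319, 113), (np.float32(0.484), np.float32(0.3015), 0.0832, 0.4838, 0.3016, 0.0304, 130)]
knob 43 [ 0.43328856 -0.03461941] clamp 0.018163180994411672
```

View pics/fside.png

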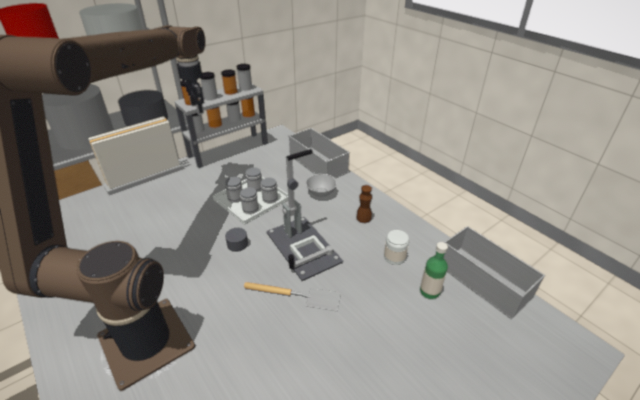

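View pics/ftop.png

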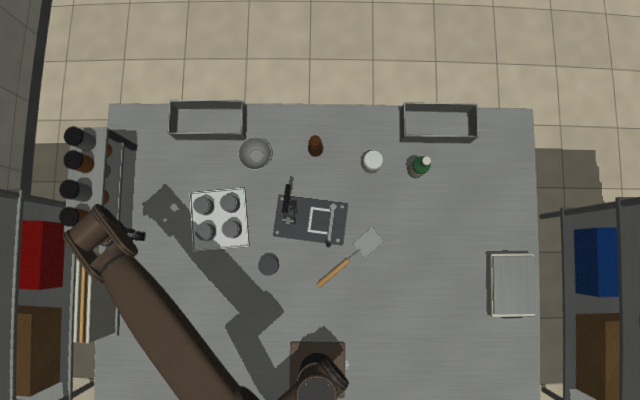

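Both views show four tins upright in the tray at (219,217) in the top view. The nest is empty with the clamp shut, the lever is up, the bystanders are in place and the arm is clear.

```bash
python3 -c "
from plant import ctrl
print(ctrl.sign_off())"
```

```text
the job is handed in; nothing more can be done
None
```

The job is handed in: both proud lids were pressed home with the clamp shut, all four tins stand in the tray, and the clamp is shut on the empty nest with the lever up (no verdict came back).

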